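# Fetch the reference block from behind the sample row

## Task

The small steel reference block at the back of the wooden tray is hemmed in by the V anvil, the eyepiece and the round steel slug: first stand all three upright on the blue mat, then set the block flat and centred on the black disc of the grey plate, and only after that put the three back upright in the tray, each exactly where it stood before. Leave the tape roll and the dark red specimen behind the tray where they are.

Things in the scene. Friction and masses are not known exactly. Their poses are not given: they have to be found in the camera images.
- ref_block: reference block: bright steel disc, 50 mm in diameter, 12 mm high, 0.185 kg, lying flat in the wooden tray just in front of its back rim with the three other things round it. Origin: centre of its underside, z up. (Two larger steel discs far back on the left of the bench belong to the room.)
- v_anvil: V anvil: dark brown block 38 x 38 mm with a V groove in its top, standing on a round shank 20 mm across; 40 mm high in all, the square head spans 16 to 40 mm above its foot, about 0.2 kg. Grip the flat sides of the head. Its sides are parallel to the tray's to within 0.1 rad. Origin: centre of its underside, z up.
- eyepiece: eyepiece: upright, 46 mm high, black round cap 32 mm in diameter over a narrower silver barrel, a black disc from above. Grip the cap (the upper 20 mm). Origin: centre of its underside, z up.
- round_slug: round steel slug: upright cylinder, 27 mm in diameter, 27 mm high, dark brown side, bright top, 0.12 kg. Origin: centre of its underside, z up.
- sample_tray: wooden tray, fixed, 140 (its x) by 190 mm (its y), open at the front (-x). Floor 5 mm above the bench; rims 7 mm thick at back (+x) and sides, tops 15 mm above the bench. Cork marks show four places (tray frame, mm): block at (30, 0), the others at (30, 52), (30, -52), (-22, 0); who stands where varies. Block and rims stay below 18 mm above the bench. Origin: centre of its underside, z up.
- park_mat: slate-blue mat with a pale border line, fixed, 250 mm (its x) by 120 mm (its y), 3 mm thick: the side area where the three things are parked. Origin: centre of its underside, z up.
- view_plate: grey square plate with four corner screws, fixed, 94 x 94 mm, top 10 mm above the bench, with a flush black disc 60 mm in diameter at its centre: the place for the block. Origin: centre of its underside, z up.
- tape_roll: bystander: roll of black tape lying flat, about 62 mm across, 19 mm high, behind the tray to its right. Origin: centre of its underside.
- red_specimen: bystander: dark red mounted specimen, disc 30 mm in diameter, 16 mm high, behind the tray to its left. Origin: centre of its underside.
Not all that is in view belongs to the job. What is shaped like the v_anvil but orange is not meant.

How it is judged:
By the outcome, as a careful person would: the job done as asked, in the order asked, and still so for the second after the job is handed in, with the robot touching nothing.
It also fails if it takes over 147 s, if anything falls off the work surface, if the arm or the gripper's body presses on something with over 40 N, if the wrist force passes 120 N, or if a joint passes its speed limit or range.

## Robot

A 6-joint arm with a two-finger parallel gripper is mounted at the origin on a cart in front of the work surface, level with it; the furniture and walls round the work are solid. World frame = base frame: x ahead of the robot, y to its left, z up, the work surface at z = 0. Lengths are in m, angles in rad, forces in N, time in s.
With the tool pointing down it reaches from about 0.35 to 0.775 m from the base axis. Payload 7.3 kg.
Tool frame: the origin (TCP) lies midway between the tips of the shut fingers; the grasp point (between the pads) lies 19 mm behind it; z points along the fingers, y is the direction in which the jaws open and shut (so a half turn about z gives the same grasp; the last joint's range is limited). The gripper opens to 92 mm and grips with 3 to 60 N. Pads are 19 mm wide; open, the fingers measure 130 mm over their backs; the gripper's body (75 mm by 190 mm) begins 47 mm behind the grasp point.
Start: joints at [1.11, 0.342, 1.524, -0, 1.275, -0.146], TCP at [0.163, 0.499, 0.227] pointing down, gripper open.
Joint ranges: [-2.53, 2.53], [-0.77, 2.02], [0.04, 2.7], [-1, 4.14], [0.28, 2.66], [-3.11, 3.11]. Speed limits (rad/s): [2.57, 2.57, 3.14, 3.14, 3.14, 3.14].

## Interface

Orientations are given as [roll, pitch, yaw] about the fixed x, y, z axes, in that order (R = Rz(yaw) Ry(pitch) Rx(roll)).
In Python, from cell import status, eyes, job gives the robot as it stands.
- The arm moves only by the tool jog_arm, never from a script. Its argument "series" is a list of rows, each a list of 3 entries, a list of its own where there are three numbers: the gripper command: -1 is shut, 1 is fully open, values between are in proportion, then the shift along the tool's x, y, z in m, then the turn, a rotation vector about the tool's x, y, z in rad. In form: [[grip, [x, y, z], [ax, ay, az]], ...]. A call has 1 to 12 rows; each row is the pose to reach, as a shift and turn from the pose commanded when the call began, along the tool's axes at that moment; what a row does not reach only later rows make up. A row lasts 1/12 s, in which the tool goes at most 41.7 mm and 7.16 degrees, less where a joint would pass 70% of its speed; a pose out of reach is approached as far as the arm can. A call with a gripper value outside its range is refused whole. The fingers move at their own pace and stop on an object; "squeeze" is the grip in N (left out, the last holds). Time passes only in rows, so rows that repeat a pose let the fingers close. It gives the time, the measured TCP pose, the force and the opening at its end, in the units of the state.
- status.observe(): the state, without advancing time (a new reading comes with each control period).
- eyes.read_camera(name): name is "side" or "top" or "wrist"; returns a dict with "img" (420x560x3 uint8, red, green, blue), "range_z" (420x560 float32, m along the optical axis (not along the pixel's ray), 0 where there is no reading), "camera_matrix" (3x3 intrinsics, pixels), "T" (4x4, takes a point from camera to world coordinates); the wrist camera has in their place "tool_from_camera" (4x4, takes a point from camera to tool coordinates, whose origin is the TCP and whose axes are the flange's). Camera axes: x right, y down, z forward; pixel columns grow to the right and rows downward; lengths in m; the calibration is good to about 2 mm. A picture is of the moment at which its call begins: read the wrist's pose just before it.
- job.hand_in(): hands the job in, once; it reports no verdict.
The state is a dict: "time": time; "qpos": joint angles; "qvel": joint speeds; "joint_efforts": joint torques, N m; "tool_pos": TCP position; "tool_rot": TCP orientation; "contact_force": force on the tool from outside, world axes, zero at the start; "torque": the same for the moment, N m; "opening": finger opening in m.
Only numpy, scipy, OpenCV 4.12 (cv2) and the standard library are available. Lean on these libraries where they do the work, as an engineer would, in place of code of your own. Each camera call takes 0.05 s, during which the arm holds its last target.

## Working session

There is one attempt and no reset: what is moved stays moved. The work goes in short steps, Python scripts to look and compute and a tool call to move; the robot and the scene stay as the last step left them, time stands still between calls to the robot, and variables do not carry over. Pictures are saved under pics/ and viewed, and the job is handed in when it is done.

Besides the shell and the picture viewer there is one more tool, called after "Call:" as a command line: name --argument value ..., lists and objects as JSON in quotes. jog_arm: Moves the arm, as the interface text tells. Its arguments: {"type":"object","properties":{"series":{"type":"array","items":{"type":"array"}},"squeeze":{"type":"number"}},"required":["series"]}

```bash
mkdir -p pics; ls
python3 - <<'E'
from cell import status, eyes
import cv2,numpy as np
print(status.observe())
for n in("side","top","wrist"):
    d=eyes.read_camera(n)
    cv2.imwrite(f"pics/{n}0.png",d["img"][:,:,::-1]); np.savez(f"pics/{n}0.npz",**d)
    print(n,d["camera_matrix"],d.get("T",d.get("tool_from_camera")))
E
```

```text
pics
{'time': 0.0, 'qpos': array([ 1.10997465e+00,  3.42701795e-01,  1.52504196e+00, -3.78977095e-06,
        1.27540789e+00, -1.46014805e-01]), 'qvel': array([-0.0002321 ,  0.0005817 ,  0.00129622, -0.00106911,  0.00059834,
       -0.00128694]), 'joint_efforts': array([-1.19668050e-03, -4.31251931e+01, -2.44216561e+01,  7.17147742e-02,
        5.61194227e-02, -1.75751538e-04]), 'tool_pos': array([0.16235472, 0.49882122, 0.22604713]), 'tool_rot': array([-3.14004972e+00, -2.23242779e-04,  2.82678672e+00]), 'contact_force': array([-0.03499746,  0.70371195,  0.10295126]), 'torque': array([ 0.00791552, -0.01673991,  0.0343063 ]), 'opening': 0.09208109926021699}
side [[404.54787779   0.         278.20102259]
 [  0.         404.54787779 212.25591261]
 [  0.           0.           1.        ]] [[ 0.91389376 -0.1758064   0.36591025  0.17191265]
 [-0.40592934 -0.40557841  0.81897956 -0.758838  ]
 [ 0.00442345 -0.89699402 -0.44202055  0.5097761 ]
 [ 0.          0.          0.          1.        ]]
top [[453.98957215   0.         283.13188552]
 [  0.         453.98957215 215.19296246]
 [  0.           0.           1.        ]] [[ 0.00859418 -0.98363632  0.17996037  0.40797073]
 [-0.99982762 -0.01141476 -0.0146436   0.07584821]
 [ 0.01645818 -0.1798035  -0.98356486  0.95664424]
 [ 0.          0.          0.          1.        ]]
wrist [[296.83085578   0.         274.94582898]
 [  0.         296.83085578 206.09799338]
 [  0.           0.           1.        ]] [[ 8.07209877e-04 -9.67657716e-01 -2.52265522e-01  6.71930916e-02]
 [ 9.99999673e-01  7.94582828e-04  1.51924877e-04  5.38138180e-04]
 [ 5.34345720e-05 -2.52265562e-01  9.67658041e-01 -1.58231266e-01]
 [ 0.00000000e+00  0.00000000e+00  0.00000000e+00  1.00000000e+00]]
```

View pics/top0.png

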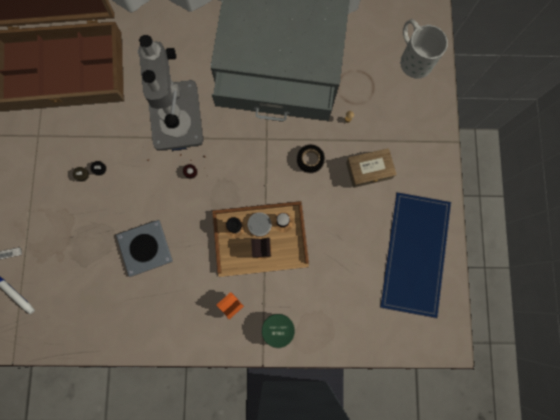

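View pics/side0.png

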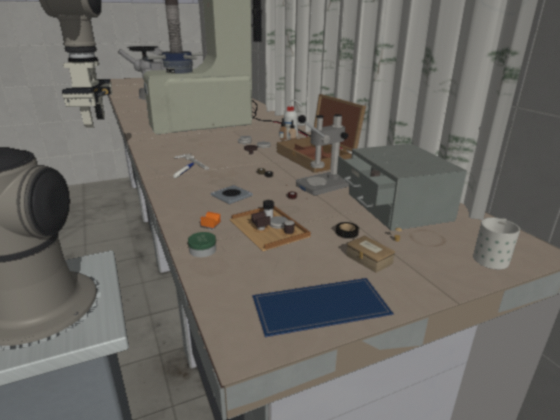

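View pics/wrist0.png

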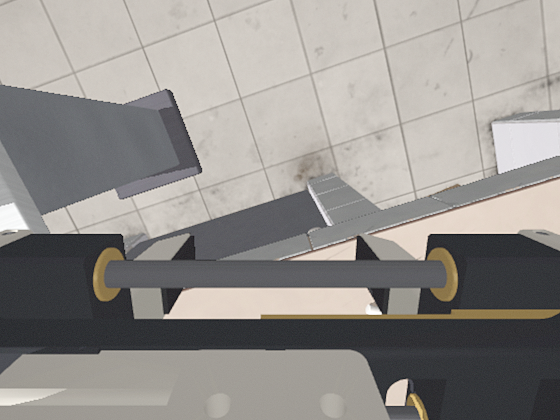

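The top view shows the tray around (260,238), the mat around (417,254), the plate around (144,248), tape at (310,158) and the red specimen at (190,171). The orange decoy is at (230,305). I'll enlarge the tray and measure the surfaces.

```bash
cat > h.py <<'E'
import numpy as np,cv2
from cell import status,eyes
from scipy.spatial.transform import Rotation as R
def cam(n,tag=None):
    st=status.observe(); d=eyes.read_camera(n)
    if n=="wrist":
        T=np.eye(4);T[:3,:3]=R.from_euler('xyz',st['tool_rot']).as_matrix();T[:3,3]=st['tool_pos'];d['T']=T@d['tool_from_camera']
    if tag: cv2.imwrite(f"pics/{tag}.png",d['img'][:,:,::-1]); np.savez(f"pics/{tag}.npz",**d)
    return d
def ray(d,u,v,z):
    K=d['camera_matrix'];T=d['T'];r=T[:3,:3]@np.array([(u-K[0,2])/K[0,0],(v-K[1,2])/K[1,1],1.]);o=T[:3,3]
    return o+r*(z-o[2])/r[2]
def dep(d,u,v):
    K=d['camera_matrix'];z=d['range_z'][int(round(v)),int(round(u))]
    return (d['T']@np.array([(u-K[0,2])/K[0,0]*z,(v-K[1,2])/K[1,1]*z,z,1]))[:3]
def crop(d,x,y,w,h,name,s):
    cv2.imwrite(f"pics/{name}.png",cv2.resize(d['img'][y:y+h,x:x+w,::-1],None,fx=s,fy=s,interpolation=cv2.INTER_CUBIC))
E
python3 - <<'E'
from h import *
d=dict(np.load('pics/top0.npz'))
crop(d,205,190,110,100,'t_tray',7)
crop(d,100,140,120,140,'t_left',4)
crop(d,370,180,90,145,'t_mat',4)
for p in [(180,210),(260,262),(412,254),(144,248),(259,225),(283,219),(234,225),(262,247),(255,246),(310,145),(372,168),(190,171),(278,330),(230,305),(175,115),(150,85),(280,95)]: print(p,dep(d,*p).round(4))
E
```

```text
(180, 210) [0.5913 0.2818 0.0023]
(260, 262) [0.4819 0.1091 0.0068]
(412, 254) [ 0.5021 -0.2109  0.0043]
(144, 248) [0.5084 0.3508 0.0103]
(259, 225) [0.5578 0.1121 0.021 ]
(283, 219) [0.5693 0.0623 0.031 ]
(234, 225) [0.5523 0.1612 0.0515]
(262, 247) [0.5101 0.1046 0.0362]
(255, 246) [0.511  0.1184 0.045 ]
(310, 145) [0.7344 0.0051 0.0194]
(372, 168) [ 0.6801 -0.1247  0.0348]
(190, 171) [0.6727 0.261  0.0199]
(278, 330) [0.3463 0.0703 0.0358]
(230, 305) [0.3938 0.1666 0.0309]
(175, 115) [0.7011 0.2436 0.2534]
(150, 85) [0.7705 0.2982 0.2176]
(280, 95) [0.8179 0.0715 0.0852]
```

View pics/t_tray.png

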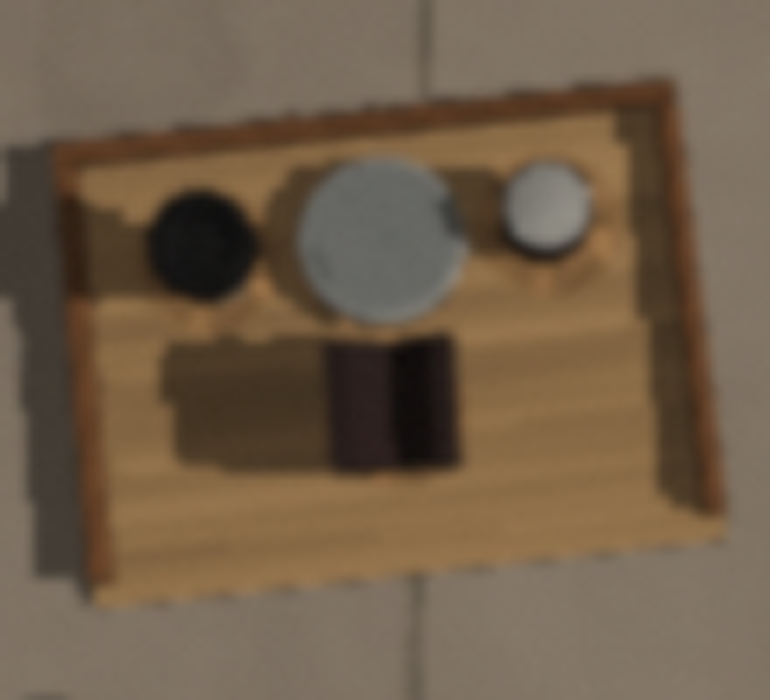

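View pics/t_left.png

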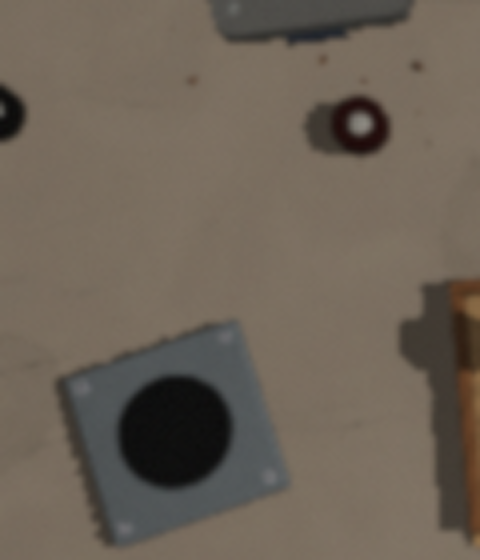

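View pics/t_mat.png

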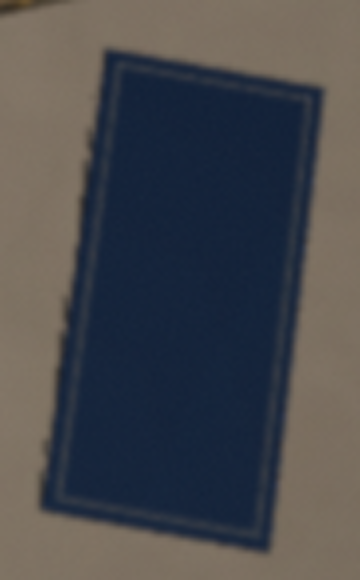

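The crop identifies the tray's contents: eyepiece on the left (crop 201,245), block (383,240), slug on the right (547,205), dark anvil in front (395,405). The anvil's V groove runs along tray x. Next I'll measure the frames from corners.

Run:
```python
from h import *
d=dict(np.load('pics/top0.npz'))
f=lambda x,y,z,ox,oy,s: ray(d,ox+(x+.5)/s-.5,oy+(y+.5)/s-.5,z)
T=lambda x,y,z:f(x,y,z,205,190,7)
for n,a in dict(BL=(57,148,.015),BR=(675,82,.015),FR=(725,530,.007),FL=(93,602,.007),eye=(201,245,.051),block=(383,240,.017),slug=(547,205,.032),anvil=(393,405,.045)).items(): print(n,T(*a).round(4))
print('plate',f(175,432,.01,100,140,4).round(4),[f(*p,.01,100,140,4).round(4)[:2] for p in [(62,380),(238,322),(288,482),(118,544)]])
m=[f(*p,.003,370,180,4)[:2] for p in [(105,50),(324,90),(270,550),(42,508)]]
print('mat',np.round(m,4),np.mean(m,0))
print('red',f(360,124,.016,100,140,4))
```

```text
BL [0.5881 0.2103 0.015 ]
BR [0.6107 0.0242 0.015 ]
FR [0.4761 0.0086 0.007 ]
FL [0.453  0.1958 0.007 ]
eye [0.5533 0.1627 0.051 ]
block [0.5609 0.1117 0.017 ]
slug [0.5694 0.0629 0.032 ]
anvil [0.5083 0.1069 0.045 ]
plate [0.5092 0.3522 0.01  ] [array([0.5358, 0.4127]), array([0.5676, 0.3229]), array([0.4838, 0.2922]), array([0.4511, 0.3777])]
mat [[ 0.6361 -0.182 ]
 [ 0.6154 -0.3   ]
 [ 0.3724 -0.2579]
 [ 0.3927 -0.1405]] [ 0.50412145 -0.22008287]
red [0.67460055 0.26256781 0.016     ]
```

```bash
cat >> h.py <<'E'
def go(x,y,z,yaw):
    st=status.observe();p=st['tool_pos'];M=R.from_euler('xyz',st['tool_rot']);
    s=M.inv().apply(np.array([x,y,z])-p); t=(M.inv()*R.from_euler('xyz',[np.pi,0,yaw])).as_rotvec()
    print('t',round(st['time'],2),'tool',p.round(4),st['tool_rot'].round(4),'open',round(st['opening'],4),'F',st['contact_force'].round(1)); print('shift',s.round(4),'turn',t.round(4))
E
python3 - <<'E'
from h import *
d=dict(np.load('pics/top0.npz'));K=d['camera_matrix']
v,u=np.mgrid[0:420,0:560];z=d['range_z']
P=np.stack([(u-K[0,2])/K[0,0]*z,(v-K[1,2])/K[1,1]*z,z],-1)@d['T'][:3,:3].T+d['T'][:3,3]
for h in(.06,.1,.2,.25,.3):
    m=(P[...,2]>h)&(P[...,0]<.75)&(z>0)&(abs(P[...,1])<.6)&(P[...,0]>0.3)
    Q=P[m]; print(h,Q.min(0).round(3),Q.max(0).round(3)) if m.any() else print(h,'none')
go(.6,.12,.2,3.26)
E
```

```text
0.06 [0.681 0.238 0.202] [0.749 0.263 0.258]
0.1 [0.681 0.238 0.202] [0.749 0.263 0.258]
0.2 [0.681 0.238 0.202] [0.749 0.263 0.258]
0.25 [0.684 0.24  0.25 ] [0.704 0.26  0.258]
0.3 none
t 0.15 tool [0.1624 0.4989 0.2262] [-3.1404e+00 -2.0000e-04  2.8268e+00] open 0.0921 F [0.3 0.3 0.1]
shift [-0.5334 -0.2248  0.0264] turn [-1.100e-03 -4.000e-04 -4.332e-01]
```

Call:
jog_arm --series '[[1,[-0.26,-0.11,0.0],[0,0,-0.22]],[1,[-0.26,-0.11,0.0],[0,0,-0.22]],[1,[-0.26,-0.11,0.0],[0,0,-0.22]],[1,[-0.26,-0.11,0.0],[0,0,-0.22]],[1,[-0.26,-0.11,0.0],[0,0,-0.22]],[1,[-0.26,-0.11,0.0],[0,0,-0.22]],[1,[-0.26,-0.11,0.0],[0,0,-0.22]],[1,[-0.533,-0.225,0.026],[0,0,-0.433]],[1,[-0.533,-0.225,0.026],[0,0,-0.433]],[1,[-0.533,-0.225,0.026],[0,0,-0.433]],[1,[-0.533,-0.225,0.026],[0,0,-0.433]],[1,[-0.533,-0.225,0.026],[0,0,-0.433]]]' --squeeze 20

```text
time: 1.15
tool_pos: [0.5305, 0.1795, 0.2085]
tool_rot: [3.141, -0.0, -3.024]
contact_force: [1.0, 0.9, 0.2]
opening: 0.0917
```

```bash
python3 -c "
from h import *
go(.6,.12,.2,3.26)"
```

```text
t 1.15 tool [0.5305 0.1795 0.2085] [ 3.1414e+00 -3.0000e-04 -3.0235e+00] open 0.0917 F [1.  0.9 0.2]
shift [-0.062  -0.0673  0.0085] turn [ 0.0002 -0.0003 -0.0003]
```

Call:
jog_arm --series '[[1,[-0.062,-0.067,0.008],[0,0,0]],[1,[-0.062,-0.067,0.008],[0,0,0]],[1,[-0.062,-0.067,0.008],[0,0,0]],[1,[-0.062,-0.067,0.008],[0,0,0]],[1,[-0.062,-0.067,0.008],[0,0,0]],[1,[-0.062,-0.067,0.008],[0,0,0]]]'

```text
time: 1.65
tool_pos: [0.5977, 0.1231, 0.2009]
tool_rot: [3.141, -0.001, -3.022]
contact_force: [-0.1, 0.3, -0.6]
opening: 0.0917
```

```bash
python3 -c "
from h import *
go(.6,.12,.2,3.26)
cam('wrist','w1')"
```

```text
t 1.65 tool [0.5977 0.1231 0.2009] [ 3.1410e+00 -8.0000e-04 -3.0224e+00] open 0.0917 F [-0.1  0.3 -0.6]
shift [-0.0019 -0.0034  0.0009] turn [ 0.0006 -0.0008  0.0008]
```

View pics/w1.png

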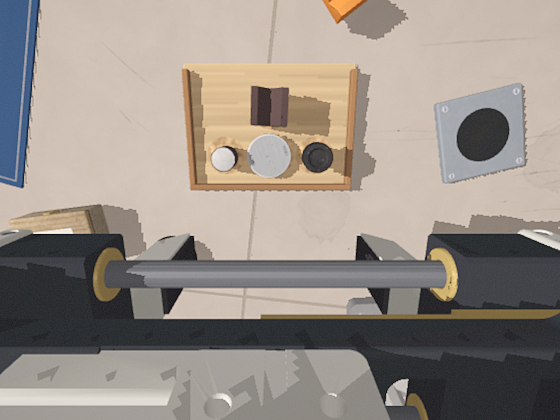

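The wrist picture shows the tray with slug at (224,158), block (269,157), eyepiece (317,157) and anvil (270,106). The plate is at (483,135), with its black disc centred.

Run:
```python
from h import *
d=dict(np.load('pics/w1.npz'))
crop(d,180,60,180,135,'w1_tray',4.4)
crop(d,425,75,110,115,'w1_plate',5)
```

```text
(no output)
```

View pics/w1_tray.png

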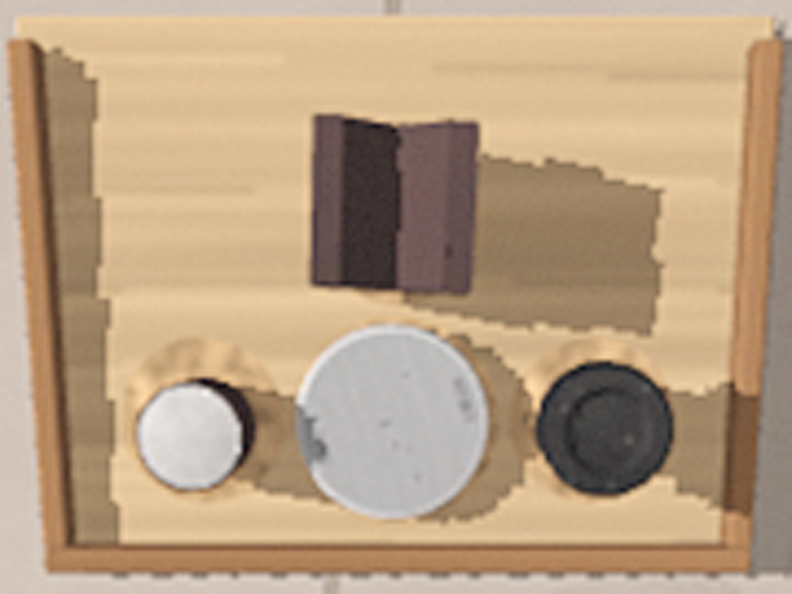

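View pics/w1_plate.png

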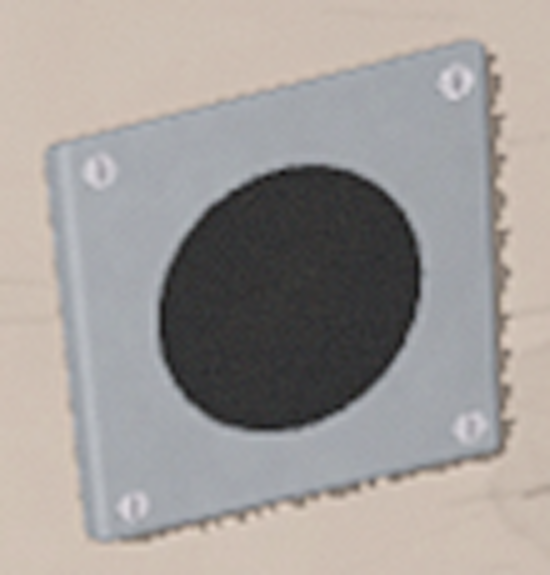

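Run:
```python
from h import *
d=dict(np.load('pics/w1.npz'))
f=lambda x,y,z,ox=180,oy=60,s=4.4: ray(d,ox+(x+.5)/s-.5,oy+(y+.5)/s-.5,z)
C=[f(48,572,.015),f(750,572,.015),f(772,15,.005),f(15,15,.005)]
print('tray',np.round(C,4))
ty=C[1]-C[0];print('tray yaw',np.arctan2(-ty[0],ty[1]),np.linalg.norm(ty))
Cc=np.mean(C,0);print(Cc)
A=[f(*p,.045) for p in [(316,116),(478,122),(471,293),(313,287)]];print('anvil',np.round(A,4),np.mean(A,0).round(4),[np.linalg.norm(A[i]-A[i-1]).round(4) for i in range(4)])
e=A[1]-A[0];e2=A[2]-A[3];print('yaw',np.arctan2(-e[0],e[1]),np.arctan2(-e2[0],e2[1]),[np.arctan2(*(A[a]-A[b])[[1,0]]) for a,b in((3,0),(2,1))])
for n,p in dict(slug=(191,436,.032),block=(392,421,.017),eye=(606,428,.051)).items(): print(n,f(*p).round(4))
print('widths slug',np.linalg.norm(f(136,436,.032)-f(243,436,.032)),'block',np.linalg.norm(f(297,421,.017)-f(488,421,.017)),'eye',np.linalg.norm(f(538,428,.051)-f(674,428,.051)))
g=lambda x,y,z=.01:f(x,y,z,425,75,5)
print('plate disc',g(290,298).round(4),'corners',np.mean([g(*p) for p in [(48,150),(482,42),(500,450),(92,538)]],0),'screws',np.mean([g(*p) for p in [(100,171),(457,81),(470,428),(133,506)]],0))
```

```text
tray [[0.612  0.0249 0.015 ]
 [0.5895 0.212  0.015 ]
 [0.4513 0.1944 0.005 ]
 [0.4739 0.0073 0.005 ]]
tray yaw 0.11980572827055912 0.18842039482597342
[0.53167394 0.10966282 0.01      ]
anvil [[0.4932 0.0876 0.045 ]
 [0.4901 0.1239 0.045 ]
 [0.5271 0.1271 0.045 ]
 [0.5302 0.0906 0.045 ]] [0.5101 0.1073 0.045 ] [np.float64(0.0371), np.float64(0.0365), np.float64(0.0372), np.float64(0.0367)]
yaw 0.08543771179038331 0.08333630845067962 [np.float64(0.08130301948077738), np.float64(0.08751312330818319)]
slug [0.5693 0.063  0.032 ]
block [0.561 0.112 0.017]
eye [0.5536 0.1622 0.051 ]
widths slug 0.02658472200382223 block 0.04950114355108606 eye 0.03179550177670938
plate disc [0.5086 0.3522 0.01  ] corners [0.5097193  0.35001272 0.01      ] screws [0.50937778 0.35222026 0.01      ]
```

```bash
python3 -c "
from h import *
go(.5101,.1073,.10,3.2266)"
```

```text
t 1.7 tool [0.5977 0.1234 0.2012] [ 3.1412e+00 -2.0000e-04 -3.0217e+00] open 0.0919 F [-0.2 -1.2 -0.2]
shift [ 0.0889 -0.0055  0.1012] turn [ 0.0004 -0.0002  0.0349]
```

Call:
jog_arm --series '[[0.2,[0.089,-0.0055,0.1],[0,0,0.035]],[0.2,[0.089,-0.0055,0.1],[0,0,0.035]],[0.2,[0.089,-0.0055,0.1],[0,0,0.035]],[0.2,[0.089,-0.0055,0.1],[0,0,0.035]],[0.2,[0.089,-0.0055,0.1],[0,0,0.035]],[0.2,[0.089,-0.0055,0.1],[0,0,0.035]],[0.2,[0.089,-0.0055,0.1],[0,0,0.035]],[0.2,[0.089,-0.0055,0.1],[0,0,0.035]],[0.2,[0.089,-0.0055,0.1],[0,0,0.035]]]'

```text
time: 2.45
tool_pos: [0.5127, 0.1064, 0.102]
tool_rot: [-3.142, 0.003, -3.058]
contact_force: [0.3, -0.3, -0.0]
opening: 0.0551
```

```bash
python3 -c "
from h import *
go(.5101,.1073,.018,3.2266)
d=cam('wrist','w2');crop(d,170,100,220,165,'w2c',3.6)"
```

```text
t 2.45 tool [0.5127 0.1064 0.102 ] [-3.1416e+00  3.0000e-03 -3.0580e+00] open 0.0551 F [ 0.3 -0.3 -0. ]
shift [0.0027 0.0011 0.084 ] turn [-0.      0.003  -0.0014]
```

View pics/w2c.png

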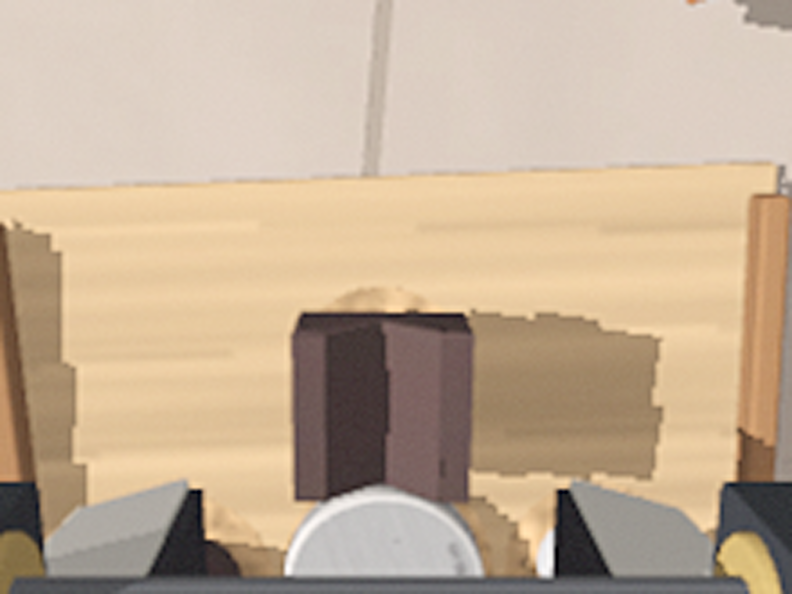

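Run:
```python
from h import *
d=dict(np.load('pics/w2.npz'))
f=lambda x,y,z: ray(d,170+(x+.5)/3.6-.5,100+(y+.5)/3.6-.5,z)
A=[f(*p,.045) for p in [(293,331),(472,331),(468,500),(294,500)]];print(np.mean(A,0).round(4),[np.linalg.norm(A[i]-A[i-1]).round(4) for i in range(4)])
print([np.arctan2(*(A[a]-A[b])[[1,0]]).round(4) for a,b in((3,0),(2,1))],[np.arctan2(-(A[a]-A[b])[0],(A[a]-A[b])[1]).round(4) for a,b in((1,0),(2,3))])
go(.5101,.1073,.018,3.2266)
```

```text
[0.5093 0.107  0.045 ] [np.float64(0.037), np.float64(0.0368), np.float64(0.037), np.float64(0.0373)]
[np.float64(0.0696), np.float64(0.0834)] [np.float64(0.0843), np.float64(0.0843)]
t 2.5 tool [0.5123 0.1062 0.1018] [ 3.1415e+00  2.3000e-03 -3.0582e+00] open 0.0553 F [-0.5  0.2  0.2]
shift [0.0023 0.0012 0.0838] turn [ 0.0001  0.0023 -0.0017]
```

Call:
jog_arm --series '[[0.2,[0.003,0.001,0.03],[0,0,0]],[0.2,[0.003,0.001,0.06],[0,0,0]],[0.2,[0.003,0.001,0.084],[0,0,0]],[0.2,[0.003,0.001,0.084],[0,0,0]],[0.2,[0.003,0.001,0.084],[0,0,0]],[0.2,[0.003,0.001,0.084],[0,0,0]]]'

```text
time: 3.0
tool_pos: [0.5093, 0.1069, 0.0182]
tool_rot: [3.142, 0.002, -3.058]
contact_force: [-0.0, -0.1, 0.1]
opening: 0.0551
```

```bash
python3 -c "
from h import *
go(.5097,.1071,.018,3.2256)"
```

```text
t 3.0 tool [0.5093 0.1069 0.0182] [ 3.1416e+00  2.1000e-03 -3.0584e+00] open 0.0551 F [-0.  -0.1  0.1]
shift [-0.0005  0.0002  0.0002] turn [ 0.      0.0021 -0.0008]
```

Call:
jog_arm --series '[[-1,[0,0,0],[0,0,0]],[-1,[0,0,0],[0,0,0]],[-1,[0,0,0],[0,0,0]],[-1,[0,0,0],[0,0,0]],[-1,[0,0,0],[0,0,0]],[-1,[0,0,0],[0,0,0]],[-1,[0,0,0],[0,0,0]],[-1,[0,0,0],[0,0,0]]]' --squeeze 30

```text
time: 3.67
tool_pos: [0.5087, 0.1069, 0.018]
tool_rot: [3.142, 0.002, -3.058]
contact_force: [-0.3, 0.1, 6.7]
opening: 0.0379
```

```bash
python3 -c "
from h import *
go(.5097,.1071,.018,3.2256)"
```

```text
t 3.67 tool [0.5087 0.1069 0.018 ] [ 3.1415e+00  2.1000e-03 -3.0584e+00] open 0.0379 F [-0.3  0.1  6.7]
shift [-0.001   0.0001 -0.    ] turn [ 0.0001  0.0021 -0.0008]
```

Call:
jog_arm --series '[[-1,[0,0,-0.03],[0,0,0]],[-1,[0,0,-0.06],[0,0,0]],[-1,[0,0,-0.09],[0,0,0]],[-1,[0,0,-0.09],[0,0,0]],[-1,[0,0,-0.09],[0,0,0]]]'

```text
time: 4.08
tool_pos: [0.5088, 0.1069, 0.1082]
tool_rot: [3.142, 0.003, -3.058]
contact_force: [0.7, -0.0, -1.8]
opening: 0.0378
```

```bash
python3 -c "
from h import *
go(.425,-.207,.108,3.2252)"
```

```text
t 4.08 tool [0.5088 0.1069 0.1082] [ 3.1416  0.0034 -3.0583] open 0.0378 F [ 0.7 -0.  -1.8]
shift [ 1.096e-01 -3.058e-01 -2.000e-04] turn [ 0.      0.0034 -0.0003]
```

Call:
jog_arm --series '[[-1,[0.11,-0.306,0],[0,0.003,0]],[-1,[0.11,-0.306,0],[0,0.003,0]],[-1,[0.11,-0.306,0],[0,0.003,0]],[-1,[0.11,-0.306,0],[0,0.003,0]],[-1,[0.11,-0.306,0],[0,0.003,0]],[-1,[0.11,-0.306,0],[0,0.003,0]],[-1,[0.11,-0.306,0],[0,0.003,0]],[-1,[0.11,-0.306,0],[0,0.003,0]],[-1,[0.11,-0.306,0],[0,0.003,0]],[-1,[0.11,-0.306,0],[0,0.003,0]],[-1,[0.11,-0.306,0],[0,0.003,0]],[-1,[0.11,-0.306,0],[0,0.003,0]]]'

```text
time: 5.08
tool_pos: [0.4234, -0.2059, 0.106]
tool_rot: [3.14, -0.005, -3.057]
contact_force: [0.2, 0.4, -2.4]
opening: 0.0379
```

```bash
python3 -c "
from h import *
go(.425,-.207,.0166,3.2252)
cam('top','t3')"
```

```text
t 5.08 tool [ 0.4234 -0.2059  0.106 ] [ 3.1398 -0.0046 -3.0573] open 0.0379 F [ 0.2  0.4 -2.4]
shift [-0.0019 -0.0014  0.0893] turn [ 0.0018 -0.0046  0.0007]
```

View pics/t3.png

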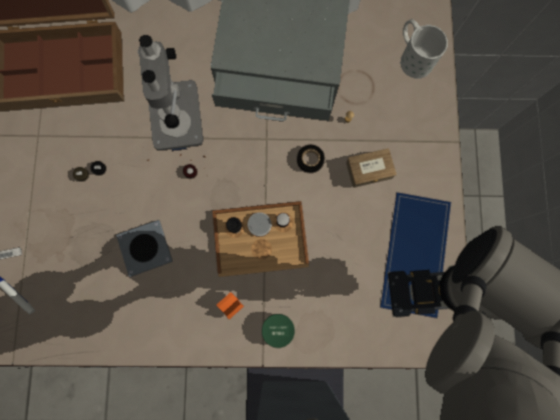

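Call:
jog_arm --series '[[-1,[-0.002,-0.001,0.03],[0.001,-0.004,0]],[-1,[-0.002,-0.001,0.06],[0.001,-0.004,0]],[-1,[-0.002,-0.001,0.08],[0.001,-0.004,0]],[-1,[-0.002,-0.001,0.085],[0.001,-0.004,0]],[-1,[-0.002,-0.001,0.0885],[0.001,-0.004,0]],[-1,[-0.002,-0.001,0.0885],[0.001,-0.004,0]],[-1,[-0.002,-0.001,0.0885],[0.001,-0.004,0]]]'

```text
time: 5.72
tool_pos: [0.4265, -0.2083, 0.0194]
tool_rot: [-3.139, 0.003, -3.058]
contact_force: [0.4, 0.2, -1.9]
opening: 0.0376
```

```bash
python3 -c "
from h import *
go(.425,-.207,.0166,3.2252)"
```

```text
t 5.72 tool [ 0.4265 -0.2083  0.0194] [-3.1395e+00  2.5000e-03 -3.0576e+00] open 0.0376 F [ 0.4  0.2 -1.9]
shift [0.0014 0.0014 0.0027] turn [-0.0021  0.0025  0.0004]
```

Call:
jog_arm --series '[[-1,[0.0,0.0,0.0015],[-0.001,0.002,0]],[-1,[0.0,0.0,0.0026],[-0.001,0.002,0]],[-1,[0.0,0.0,0.0026],[-0.001,0.002,0]],[-1,[0.0,0.0,0.0026],[-0.001,0.002,0]],[-1,[0.0,0.0,0.0026],[-0.001,0.002,0]]]'

```text
time: 6.13
tool_pos: [0.4258, -0.2083, 0.0161]
tool_rot: [-3.141, -0.0, -3.059]
contact_force: [0.2, -0.0, -1.8]
opening: 0.038
```

```bash
python3 -c "
from h import *
go(.425,-.207,.0166,3.2252)"
```

```text
t 6.13 tool [ 0.4258 -0.2083  0.0161] [-3.1413e+00 -5.0000e-04 -3.0585e+00] open 0.038 F [ 0.2 -0.  -1.8]
shift [ 0.0007  0.0013 -0.0005] turn [-0.0003 -0.0005 -0.0005]
```

Call:
jog_arm --series '[[-1,[0,0,0.0005],[0,0,0]],[-1,[0,0,0.0005],[0,0,0]],[-1,[0,0,0.0005],[0,0,0]]]'

```text
time: 6.38
tool_pos: [0.4258, -0.2083, 0.016]
tool_rot: [-3.141, -0.0, -3.058]
contact_force: [-0.4, 0.7, 6.1]
opening: 0.0379
```

```bash
python3 -c "
from h import *
go(.425,-.207,.0166,3.2252)"
```

```text
t 6.38 tool [ 0.4258 -0.2083  0.016 ] [-3.1412e+00 -4.0000e-04 -3.0584e+00] open 0.0379 F [-0.4  0.7  6.1]
shift [ 0.0007  0.0013 -0.0006] turn [-0.0004 -0.0004 -0.0004]
```

Call:
jog_arm --series '[[0.2,[0,0,0],[0,0,0]],[0.2,[0,0,0],[0,0,0]],[0.2,[0,0,0],[0,0,0]],[0.2,[0,0,0],[0,0,0]],[0.2,[0,0,-0.03],[0,0,0]],[0.2,[0,0,-0.07],[0,0,0]],[0.2,[0,0,-0.1],[0,0,0]],[0.2,[0,0,-0.1],[0,0,0]],[0.2,[0,0,-0.1],[0,0,0]],[0.2,[0,0,-0.1],[0,0,0]],[0.2,[0,0,-0.1],[0,0,0]]]'

```text
time: 7.3
tool_pos: [0.425, -0.2076, 0.114]
tool_rot: [3.14, -0.003, -3.058]
contact_force: [-0.4, 0.3, -0.2]
opening: 0.0552
```

```bash
python3 -c "
from h import *
go(.5534,.1623,.12,3.2616)
cam('wrist','w4')"
```

```text
t 7.3 tool [ 0.425  -0.2076  0.114 ] [ 3.1398e+00 -2.9000e-03 -3.0584e+00] open 0.0552 F [-0.4  0.3 -0.2]
shift [-0.1587  0.358  -0.0058] turn [ 0.0018 -0.0029 -0.0368]
```

View pics/w4.png

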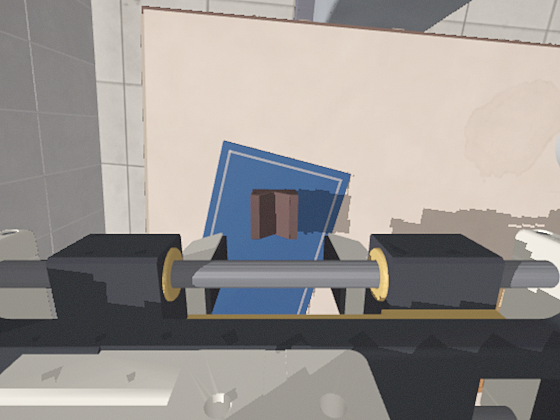

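Call:
jog_arm --series '[[0.1,[-0.159,0.358,-0.006],[0,0,-0.037]],[0.1,[-0.159,0.358,-0.006],[0,0,-0.037]],[0.1,[-0.159,0.358,-0.006],[0,0,-0.037]],[0.1,[-0.159,0.358,-0.006],[0,0,-0.037]],[0.1,[-0.159,0.358,-0.006],[0,0,-0.037]],[0.1,[-0.159,0.358,-0.006],[0,0,-0.037]],[0.1,[-0.159,0.358,-0.006],[0,0,-0.037]],[0.1,[-0.159,0.358,-0.006],[0,0,-0.037]],[0.1,[-0.159,0.358,-0.006],[0,0,-0.037]],[0.1,[-0.159,0.358,-0.006],[0,0,-0.037]],[0.1,[-0.159,0.358,-0.006],[0,0,-0.037]],[0.1,[-0.159,0.358,-0.006],[0,0,-0.037]]]'

```text
time: 8.35
tool_pos: [0.5536, 0.1624, 0.1195]
tool_rot: [-3.141, -0.004, -3.019]
contact_force: [-0.7, -0.1, -0.9]
opening: 0.0507
```

Call:
jog_arm --series '[[0.1,[0,0,0],[0,0,0]],[0.1,[0,0,0],[0,0,0]]]'

```text
time: 8.52
tool_pos: [0.5539, 0.1605, 0.1206]
tool_rot: [-3.141, -0.002, -3.023]
contact_force: [0.5, 0.1, 0.0]
opening: 0.051
```

```bash
python3 -c "
from h import *
go(.5534,.1623,.036,3.2616)
d=cam('wrist','w5');crop(d,195,140,160,125,'w5c',5)"
```

```text
t 8.52 tool [0.5539 0.1605 0.1206] [-3.1414e+00 -2.4000e-03 -3.0229e+00] open 0.051 F [0.5 0.1 0. ]
shift [0.0001 0.0019 0.0846] turn [-0.0002 -0.0024 -0.0013]
```

View pics/w5c.png

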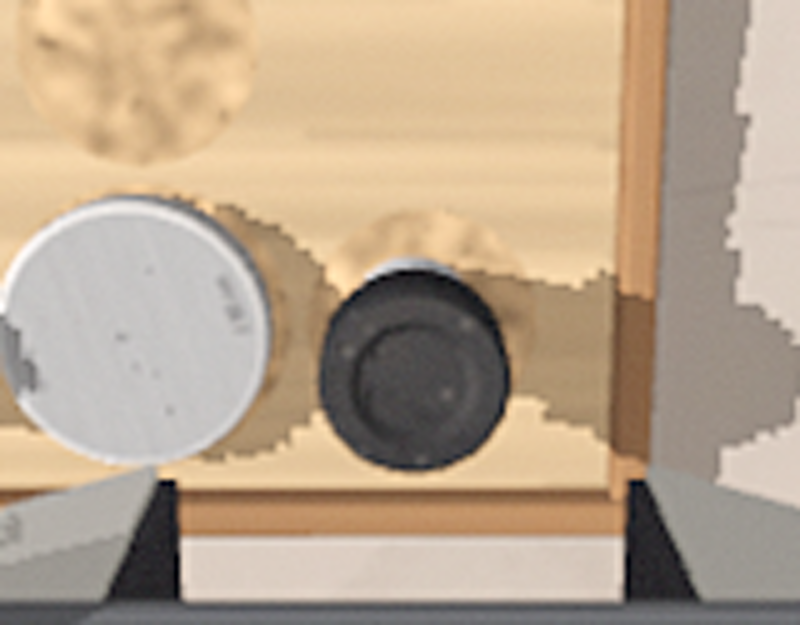

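Run:
```python
from h import *
d=dict(np.load('pics/w5.npz'))
f=lambda x,y,z: ray(d,195+(x+.5)/5-.5,140+(y+.5)/5-.5,z)
for a in (370,376,382): print(f(415,a,.051).round(4))
print(np.linalg.norm(f(320,375,.051)-f(510,375,.051)), np.linalg.norm(f(415,472,.051)-f(415,282,.051)))
print('block',f(138,330,.017))
go(.5534,.1623,.036,3.2616)
```

```text
[0.5521 0.1627 0.051 ]
[0.5531 0.1628 0.051 ]
[0.554 0.163 0.051]
0.030369967074356317 0.03163019570128148
block [0.56015365 0.11315792 0.017     ]
t 8.57 tool [0.5541 0.1604 0.1208] [-3.1415e+00 -1.9000e-03 -3.0232e+00] open 0.0506 F [-0.9 -0.6  0.2]
shift [0.0003 0.002  0.0848] turn [-0.0001 -0.0019 -0.0016]
```

Call:
jog_arm --series '[[0.1,[0.0005,0.002,0.03],[0,-0.002,-0.001]],[0.1,[0.0005,0.002,0.06],[0,-0.002,-0.001]],[0.1,[0.0005,0.002,0.08],[0,-0.002,-0.001]],[0.1,[0.0005,0.002,0.09],[0,-0.002,-0.001]],[0.1,[0.0005,0.002,0.09],[0,-0.002,-0.001]],[0.1,[0.0005,0.002,0.09],[0,-0.002,-0.001]]]'

```text
time: 9.07
tool_pos: [0.554, 0.1632, 0.0316]
tool_rot: [3.141, 0.001, -3.021]
contact_force: [0.7, -0.2, 0.6]
opening: 0.0505
```

```bash
python3 -c "
from h import *
go(.5533,.1626,.031,3.2616)
d=cam('wrist','w6');crop(d,195,140,160,125,'w6c',5)"
```

```text
t 9.07 tool [0.554  0.1632 0.0316] [ 3.1415e+00  1.2000e-03 -3.0214e+00] open 0.0505 F [ 0.7 -0.2  0.6]
shift [ 0.0007 -0.0005  0.0006] turn [0.0001 0.0012 0.0002]
```

View pics/w6c.png

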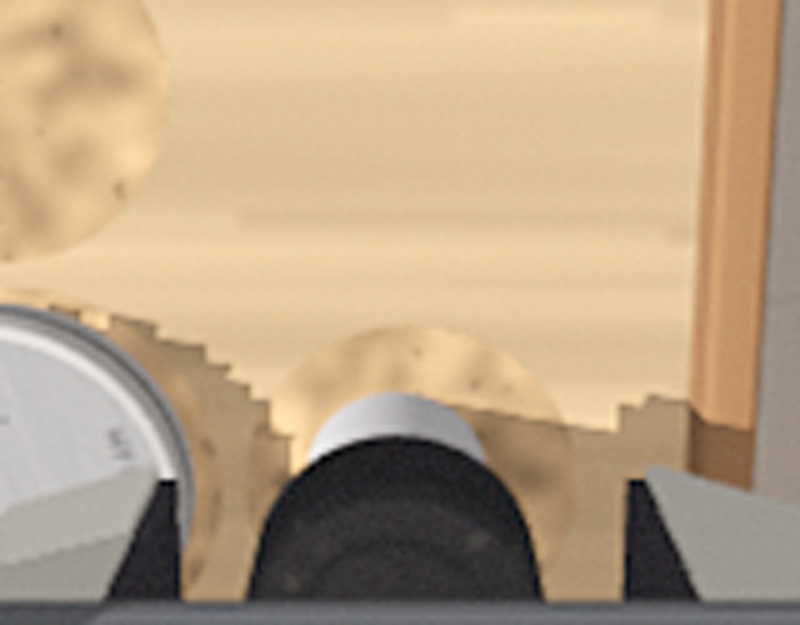

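Call:
jog_arm --series '[[0.1,[0.0006,-0.0007,0.0005],[0,0.001,0]],[0.1,[0.0006,-0.0007,0.0005],[0,0.001,0]],[0.1,[0.0006,-0.0007,0.0005],[0,0.001,0]]]'

```text
time: 9.37
tool_pos: [0.5537, 0.163, 0.0317]
tool_rot: [3.141, 0.002, -3.02]
contact_force: [-0.5, 0.3, -0.3]
opening: 0.0503
```

```bash
python3 -c "
from h import *
go(.5533,.1626,.031,3.2616)"
```

```text
t 9.37 tool [0.5537 0.163  0.0317] [ 3.1414e+00  1.9000e-03 -3.0204e+00] open 0.0503 F [-0.5  0.3 -0.3]
shift [ 0.0004 -0.0004  0.0007] turn [0.0002 0.0019 0.0011]
```

Call:
jog_arm --series '[[-1,[0,0,0],[0,0,0]],[-1,[0,0,0],[0,0,0]],[-1,[0,0,0],[0,0,0]],[-1,[0,0,0],[0,0,0]],[-1,[0,0,0],[0,0,0]],[-1,[0,0,0],[0,0,0]],[-1,[0,0,0],[0,0,0]],[-1,[0,0,0],[0,0,0]]]' --squeeze 25

```text
time: 10.03
tool_pos: [0.5531, 0.1631, 0.0307]
tool_rot: [3.141, 0.0, -3.02]
contact_force: [-0.3, 0.0, 0.5]
opening: 0.0298
```

```bash
python3 -c "
from h import *
go(.5533,.1626,.031,3.2616)"
```

```text
t 10.03 tool [0.5531 0.1631 0.0307] [ 3.1414e+00  1.0000e-04 -3.0203e+00] open 0.0298 F [-0.3  0.   0.5]
shift [-0.0001 -0.0005 -0.0003] turn [0.0002 0.0001 0.0013]
```

Call:
jog_arm --series '[[-1,[0,0,-0.03],[0,0,0]],[-1,[0,0,-0.06],[0,0,0]],[-1,[0,0,-0.09],[0,0,0]],[-1,[0,0,-0.09],[0,0,0]],[-1,[0,0,-0.09],[0,0,0]],[-1,[0,0,-0.09],[0,0,0]]]'

```text
time: 10.53
tool_pos: [0.5525, 0.1629, 0.12]
tool_rot: [3.142, -0.001, -3.02]
contact_force: [-0.2, 0.8, 0.1]
opening: 0.0298
```

```bash
python3 -c "
from h import *
go(.505,-.220,.12,3.2629)
d=cam('wrist','w7');crop(d,195,140,160,125,'w7c',5)"
```

```text
t 10.53 tool [0.5525 0.1629 0.12  ] [ 3.1416e+00 -1.2000e-03 -3.0204e+00] open 0.0298 F [-0.2  0.8  0.1]
shift [ 9.350e-02 -3.743e-01  1.000e-04] turn [ 0.     -0.0012 -0.0001]
```

View pics/w7c.png

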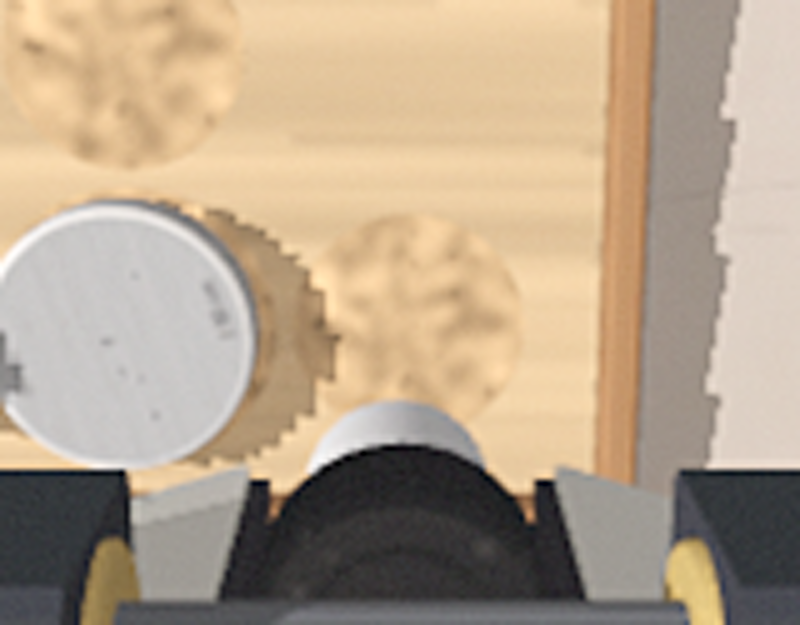

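Call:
jog_arm --series '[[-1,[0.0935,-0.374,0],[0,0,0]],[-1,[0.0935,-0.374,0],[0,0,0]],[-1,[0.0935,-0.374,0],[0,0,0]],[-1,[0.0935,-0.374,0],[0,0,0]],[-1,[0.0935,-0.374,0],[0,0,0]],[-1,[0.0935,-0.374,0],[0,0,0]],[-1,[0.0935,-0.374,0],[0,0,0]],[-1,[0.0935,-0.374,0],[0,0,0]],[-1,[0.0935,-0.374,0],[0,0,0]],[-1,[0.0935,-0.374,0],[0,0,0]],[-1,[0.0935,-0.374,0],[0,0,0]],[-1,[0.0935,-0.374,0],[0,0,0]]]'

```text
time: 11.58
tool_pos: [0.5047, -0.2192, 0.1192]
tool_rot: [3.139, -0.002, -3.022]
contact_force: [0.4, 0.1, -1.4]
opening: 0.0296
```

Call:
jog_arm --series '[[-1,[0,0,0.03],[0,0,0]],[-1,[0,0,0.06],[0,0,0]],[-1,[0,0,0.085],[0,0,0]],[-1,[0,0,0.085],[0,0,0]],[-1,[0,0,0.085],[0,0,0]],[-1,[0,0,0.085],[0,0,0]]]'

```text
time: 12.08
tool_pos: [0.5064, -0.2188, 0.0366]
tool_rot: [-3.141, 0.001, -3.019]
contact_force: [0.1, -0.9, -0.4]
opening: 0.0298
```

```bash
python3 -c "
from h import *
go(.505,-.220,.029,3.2629)"
```

```text
t 12.08 tool [ 0.5064 -0.2188  0.0366] [-3.1411e+00  1.0000e-03 -3.0188e+00] open 0.0298 F [ 0.1 -0.9 -0.4]
shift [ 0.0016 -0.001   0.0076] turn [-0.0005  0.001   0.0014]
```

Lower until contact.

Call:
jog_arm --series '[[-1,[0,0,0.004],[0,0.001,0]],[-1,[0,0,0.0072],[0,0.001,0]],[-1,[0,0,0.0072],[0,0.001,0]],[-1,[0,0,0.0072],[0,0.001,0]]]'

```text
time: 12.42
tool_pos: [0.5057, -0.2197, 0.0288]
tool_rot: [-3.141, -0.0, -3.02]
contact_force: [0.7, -0.7, -1.3]
opening: 0.03
```

```bash
python3 -c "
from h import *
go(.505,-.220,.0285,3.2629)"
```

```text
t 12.42 tool [ 0.5057 -0.2197  0.0288] [-3.1413e+00 -4.0000e-04 -3.0205e+00] open 0.03 F [ 0.7 -0.7 -1.3]
shift [ 0.0007 -0.0003  0.0003] turn [-0.0003 -0.0004 -0.0002]
```

Call:
jog_arm --series '[[-1,[0,0,0.0006],[0,0,0]],[-1,[0,0,0.0006],[0,0,0]],[-1,[0,0,0.0006],[0,0,0]]]'

```text
time: 12.67
tool_pos: [0.5059, -0.2198, 0.0286]
tool_rot: [-3.141, 0.0, -3.021]
contact_force: [-0.8, 0.9, 5.8]
opening: 0.0294
```

```bash
python3 -c "
from h import *
go(.505,-.220,.0285,3.2629)"
```

```text
t 12.67 tool [ 0.5059 -0.2198  0.0286] [-3.1411e+00  1.0000e-04 -3.0205e+00] open 0.0294 F [-0.8  0.9  5.8]
shift [ 0.0009 -0.0001  0.0001] turn [-0.0005  0.0001 -0.0003]
```

Call:
jog_arm --series '[[0.1,[0,0,0],[0,0,0]],[0.1,[0,0,0],[0,0,0]],[0.1,[0,0,0],[0,0,0]],[0.1,[0,0,0],[0,0,0]],[0.1,[0,0,-0.03],[0,0,0]],[0.1,[0,0,-0.06],[0,0,0]],[0.1,[0,0,-0.09],[0,0,0]],[0.1,[0,0,-0.09],[0,0,0]],[0.1,[0,0,-0.09],[0,0,0]],[0.1,[0,0,-0.09],[0,0,0]]]'

```text
time: 13.5
tool_pos: [0.5052, -0.2193, 0.1172]
tool_rot: [3.141, -0.002, -3.02]
contact_force: [-0.7, -0.4, 0.5]
opening: 0.0504
```

```bash
python3 -c "
from h import *
go(.5693,.0630,.10,3.2616)
cam('wrist','w8')"
```

```text
t 13.5 tool [ 0.5052 -0.2193  0.1172] [ 3.1410e+00 -1.6000e-03 -3.0204e+00] open 0.0504 F [-0.7 -0.4  0.5]
shift [-0.0978  0.2725  0.0172] turn [ 0.0006 -0.0016  0.0012]
```

View pics/w8.png

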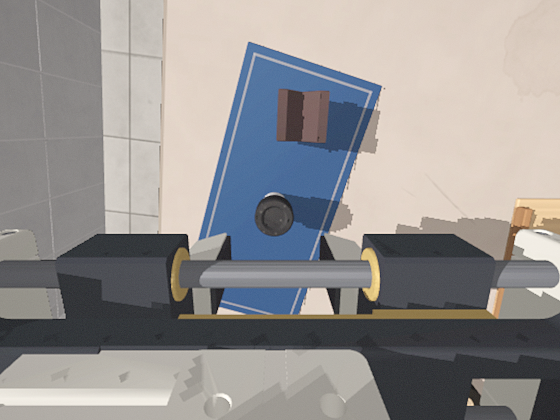

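The anvil (303,116) and eyepiece (274,215) stand upright on the mat. Now the slug.

Call:
jog_arm --series '[[0.0,[-0.098,0.2725,0.017],[0,-0.001,0.001]],[0.0,[-0.098,0.2725,0.017],[0,-0.001,0.001]],[0.0,[-0.098,0.2725,0.017],[0,-0.001,0.001]],[0.0,[-0.098,0.2725,0.017],[0,-0.001,0.001]],[0.0,[-0.098,0.2725,0.017],[0,-0.001,0.001]],[0.0,[-0.098,0.2725,0.017],[0,-0.001,0.001]],[0.0,[-0.098,0.2725,0.017],[0,-0.001,0.001]],[0.0,[-0.098,0.2725,0.017],[0,-0.001,0.001]],[0.0,[-0.098,0.2725,0.017],[0,-0.001,0.001]],[0.0,[-0.098,0.2725,0.017],[0,-0.001,0.001]],[0.0,[-0.098,0.2725,0.017],[0,-0.001,0.001]]]'

```text
time: 14.47
tool_pos: [0.5694, 0.0615, 0.1]
tool_rot: [3.142, -0.002, -3.023]
contact_force: [0.8, -0.8, 0.9]
opening: 0.0457
```

```bash
python3 -c "
from h import *
go(.5693,.0630,.021,3.2616)
d=cam('wrist','w9');crop(d,195,140,160,125,'w9c',5)"
```

```text
t 14.47 tool [0.5694 0.0615 0.1   ] [ 3.1416e+00 -1.6000e-03 -3.0228e+00] open 0.0457 F [ 0.8 -0.8  0.9]
shift [-0.0002  0.0015  0.079 ] turn [ 0.     -0.0016 -0.0012]
```

View pics/w9c.png

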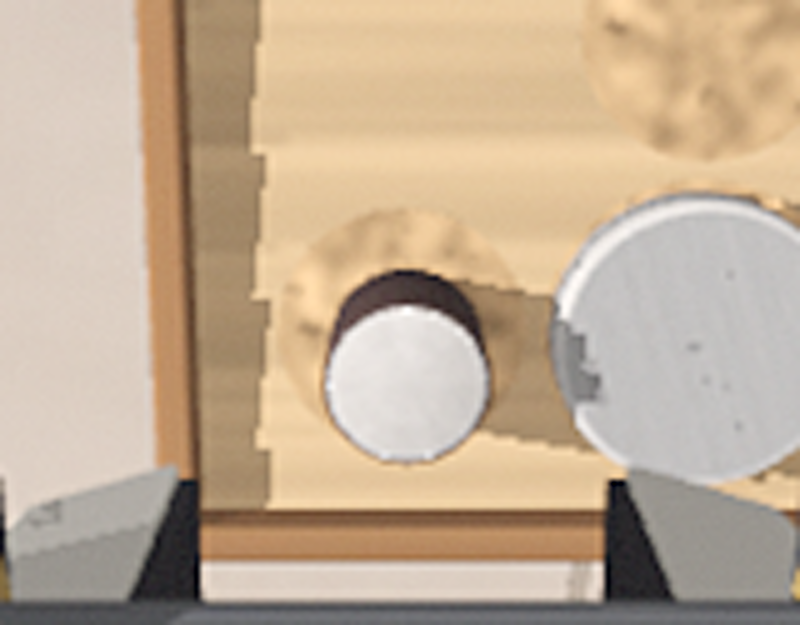

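Run:
```python
from h import *
d=dict(np.load('pics/w9.npz'))
f=lambda x,y,z: ray(d,195+(x+.5)/5-.5,140+(y+.5)/5-.5,z)
print(f(408,384,.032).round(4),np.linalg.norm(f(327,384,.032)-f(490,384,.032)),np.linalg.norm(f(408,305,.032)-f(408,464,.032)))
c=f(408,384,.032); go(c[0],c[1],.021,3.2616)
```

```text
[0.5696 0.0629 0.032 ] 0.025911399663075 0.026356592089854806
t 14.52 tool [0.5696 0.0612 0.1003] [ 3.1416e+00 -1.0000e-03 -3.0234e+00] open 0.0463 F [ 0.1 -0.8 -0.1]
shift [-0.0002  0.0016  0.0793] turn [ 0.     -0.001  -0.0018]
```

Call:
jog_arm --series '[[0.0,[0,0.0014,0.03],[0,-0.001,-0.001]],[0.0,[0,0.0014,0.055],[0,-0.001,-0.001]],[0.0,[0,0.0014,0.07],[0,-0.001,-0.001]],[0.0,[0,0.0014,0.077],[0,-0.001,-0.001]],[0.0,[0,0.0014,0.079],[0,-0.001,-0.001]],[0.0,[0,0.0014,0.079],[0,-0.001,-0.001]],[0.0,[0,0.0014,0.079],[0,-0.001,-0.001]]]'

```text
time: 15.1
tool_pos: [0.5705, 0.0637, 0.0228]
tool_rot: [-3.141, 0.003, -3.021]
contact_force: [0.1, -0.1, 0.2]
opening: 0.0459
```

```bash
python3 -c "
from h import *
go(.5696,.0629,.021,3.2616)
d=cam('wrist','w10');crop(d,195,140,160,125,'w10c',5)"
```

```text
t 15.1 tool [0.5705 0.0637 0.0228] [-3.1415e+00  2.8000e-03 -3.0212e+00] open 0.0459 F [ 0.1 -0.1  0.2]
shift [ 0.001  -0.0007  0.0018] turn [-0.0001  0.0028  0.0004]
```

View pics/w10c.png

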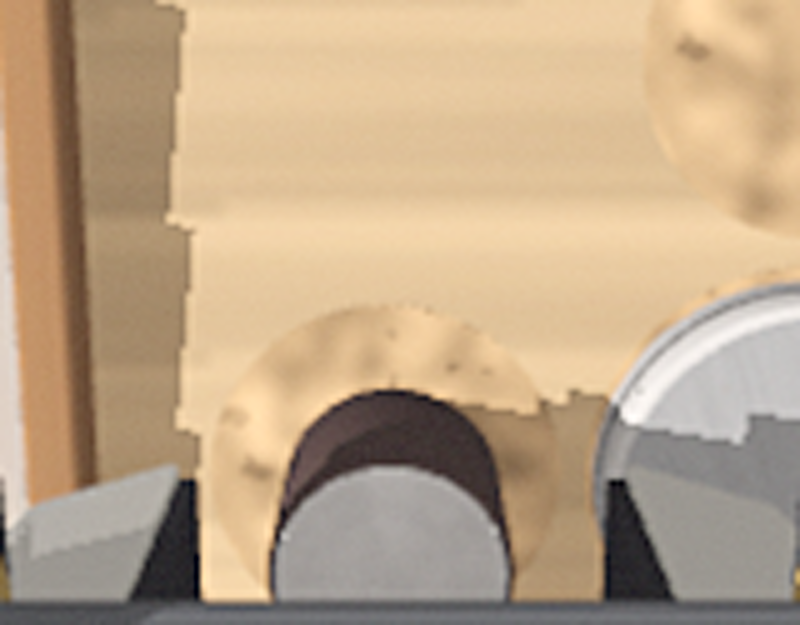

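Call:
jog_arm --series '[[0.0,[0.0008,-0.001,0.0012],[0,0.002,0]],[0.0,[0.0008,-0.001,0.0012],[0,0.002,0]],[0.0,[0.0008,-0.001,0.0012],[0,0.002,0]],[0.0,[0.0008,-0.001,0.0012],[0,0.002,0]]]'

```text
time: 15.48
tool_pos: [0.5693, 0.0631, 0.0209]
tool_rot: [3.142, -0.0, -3.02]
contact_force: [-0.4, -0.4, 0.3]
opening: 0.046
```

```bash
python3 -c "
from h import *
go(.5696,.0629,.021,3.2616)
d=cam('wrist','w11');crop(d,195,140,160,125,'w11c',5)"
```

```text
t 15.48 tool [0.5693 0.0631 0.0209] [ 3.1416e+00 -4.0000e-04 -3.0203e+00] open 0.046 F [-0.4 -0.4  0.3]
shift [-0.0003 -0.0003 -0.0001] turn [ 0.     -0.0004  0.0012]
```

View pics/w11c.png

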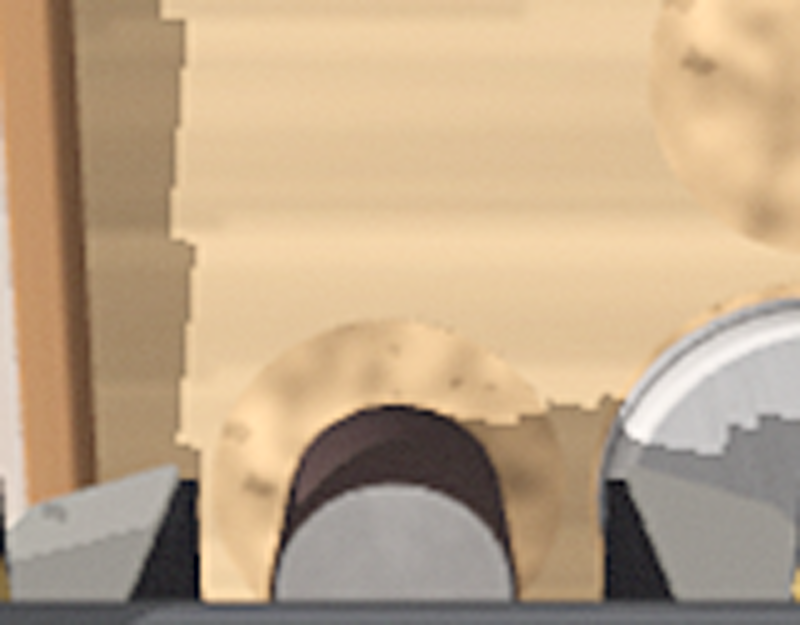

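Call:
jog_arm --series '[[0.0,[0,-0.0005,0],[0,0,0]],[0.0,[0,-0.0005,0],[0,0,0]],[-1,[0,-0.0005,0],[0,0,0]],[-1,[0,-0.0005,0],[0,0,0]],[-1,[0,-0.0005,0],[0,0,0]],[-1,[0,-0.0005,0],[0,0,0]],[-1,[0,-0.0005,0],[0,0,0]],[-1,[0,-0.0005,0],[0,0,0]],[-1,[0,-0.0005,0],[0,0,0]],[-1,[0,-0.0005,0],[0,0,0]]]'

```text
time: 16.37
tool_pos: [0.5692, 0.0626, 0.0205]
tool_rot: [3.141, -0.001, -3.02]
contact_force: [0.9, -0.2, 0.1]
opening: 0.0262
```

```bash
python3 -c "
from h import *
go(.5696,.0629,.021,3.2616)"
```

```text
t 16.37 tool [0.5692 0.0626 0.0205] [ 3.1415e+00 -9.0000e-04 -3.0204e+00] open 0.0262 F [ 0.9 -0.2  0.1]
shift [-0.0005  0.0002 -0.0005] turn [ 0.0001 -0.0009  0.0012]
```

Call:
jog_arm --series '[[-1,[0,0,-0.03],[0,0,0]],[-1,[0,0,-0.06],[0,0,0]],[-1,[0,0,-0.09],[0,0,0]],[-1,[0,0,-0.09],[0,0,0]],[-1,[0,0,-0.09],[0,0,0]],[-1,[0,0,-0.09],[0,0,0]]]'

```text
time: 16.87
tool_pos: [0.5685, 0.0626, 0.1097]
tool_rot: [3.141, -0.002, -3.02]
contact_force: [0.0, -1.1, -1.6]
opening: 0.0262
```

```bash
python3 -c "
from h import *
go(.583,-.233,.11,3.2628)
d=cam('wrist','w12')"
```

```text
t 16.87 tool [0.5685 0.0626 0.1097] [ 3.1413e+00 -2.4000e-03 -3.0203e+00] open 0.0262 F [ 0.  -1.1 -1.6]
shift [ 0.0214 -0.2952 -0.0004] turn [ 0.0003 -0.0024  0.    ]
```

View pics/w12.png

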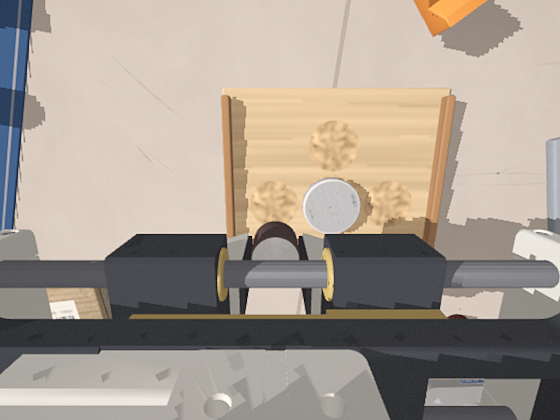

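Call:
jog_arm --series '[[-1,[0.0214,-0.295,0],[0,-0.002,0]],[-1,[0.0214,-0.295,0],[0,-0.002,0]],[-1,[0.0214,-0.295,0],[0,-0.002,0]],[-1,[0.0214,-0.295,0],[0,-0.002,0]],[-1,[0.0214,-0.295,0],[0,-0.002,0]],[-1,[0.0214,-0.295,0],[0,-0.002,0]],[-1,[0.0214,-0.295,0],[0,-0.002,0]],[-1,[0.0214,-0.295,0],[0,-0.002,0]],[-1,[0.0214,-0.295,0],[0,-0.002,0]],[-1,[0.0214,-0.295,0],[0,-0.002,0]],[-1,[0.0214,-0.295,0],[0,-0.002,0]]]'

```text
time: 17.83
tool_pos: [0.5831, -0.2311, 0.1094]
tool_rot: [3.14, -0.001, -3.019]
contact_force: [-0.6, -0.3, -1.0]
opening: 0.0259
```

Call:
jog_arm --series '[[-1,[0,0,0.03],[0,0,0]],[-1,[0,0,0.06],[0,0,0]],[-1,[0,0,0.085],[0,0,0]],[-1,[0,0,0.085],[0,0,0]],[-1,[0,0,0.085],[0,0,0]],[-1,[0,0,0.085],[0,0,0]],[-1,[0,0,0.085],[0,0,0]]]'

```text
time: 18.42
tool_pos: [0.5852, -0.2328, 0.0278]
tool_rot: [-3.14, 0.004, -3.019]
contact_force: [0.4, -0.3, -2.0]
opening: 0.0261
```

```bash
python3 -c "
from h import *
go(.583,-.233,.0186,3.2628)"
```

```text
t 18.42 tool [ 0.5852 -0.2328  0.0278] [-3.1395  0.0041 -3.0195] open 0.0261 F [ 0.4 -0.3 -2. ]
shift [0.0022 0.0001 0.0092] turn [-0.0021  0.0041  0.0009]
```

Call:
jog_arm --series '[[-1,[0,0,0.004],[-0.001,0.003,0]],[-1,[0,0,0.0085],[-0.001,0.003,0]],[-1,[0,0,0.0085],[-0.001,0.003,0]],[-1,[0,0,0.0085],[-0.001,0.003,0]],[-1,[0,0,0.0085],[-0.001,0.003,0]]]'

```text
time: 18.83
tool_pos: [0.5846, -0.2333, 0.0178]
tool_rot: [-3.141, 0.0, -3.021]
contact_force: [2.2, -0.3, 3.6]
opening: 0.0259
```

```bash
python3 -c "
from h import *
go(.583,-.233,.0186,3.2628)"
```

```text
t 18.83 tool [ 0.5846 -0.2333  0.0178] [-3.1413e+00  1.0000e-04 -3.0205e+00] open 0.0259 F [ 2.2 -0.3  3.6]
shift [ 0.0016  0.0005 -0.0008] turn [-0.0003  0.0001 -0.0001]
```

Call:
jog_arm --series '[[0.0,[0,0,0],[0,0,0]],[0.0,[0,0,0],[0,0,0]],[0.0,[0,0,0],[0,0,0]],[0.0,[0,0,0],[0,0,0]],[0.0,[0,0,-0.03],[0,0,0]],[0.0,[0,0,-0.06],[0,0,0]],[0.0,[0,0,-0.09],[0,0,0]],[0.0,[0,0,-0.09],[0,0,0]],[0.0,[0,0,-0.09],[0,0,0]],[0.0,[0,0,-0.09],[0,0,0]]]'

```text
time: 19.67
tool_pos: [0.5833, -0.2326, 0.1062]
tool_rot: [3.14, -0.003, -3.02]
contact_force: [0.0, 0.6, -0.6]
opening: 0.046
```

```bash
python3 -c "
from h import *
go(.5606,.1124,.10,3.2616)
cam('wrist','w13')"
```

```text
t 19.67 tool [ 0.5833 -0.2326  0.1062] [ 3.1396 -0.0032 -3.0204] open 0.046 F [ 0.   0.6 -0.6]
shift [-0.0192  0.3452  0.0069] turn [ 0.002  -0.0032  0.0012]
```

View pics/w13.png

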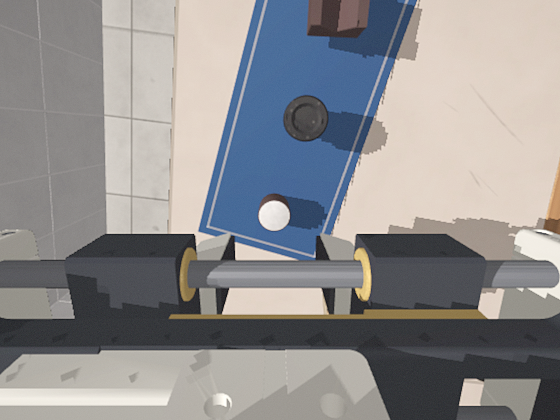

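Call:
jog_arm --series '[[0.4,[-0.019,0.345,0],[0.001,-0.003,0.001]],[0.4,[-0.019,0.345,0],[0.001,-0.003,0.001]],[0.4,[-0.019,0.345,0],[0.001,-0.003,0.001]],[0.4,[-0.019,0.345,0],[0.001,-0.003,0.001]],[0.4,[-0.019,0.345,0],[0.001,-0.003,0.001]],[0.4,[-0.019,0.345,0],[0.001,-0.003,0.001]],[0.4,[-0.019,0.345,0],[0.001,-0.003,0.001]],[0.4,[-0.019,0.345,0],[0.001,-0.003,0.001]],[0.4,[-0.019,0.345,0],[0.001,-0.003,0.001]],[0.4,[-0.019,0.345,0],[0.001,-0.003,0.001]],[0.4,[-0.019,0.345,0],[0.001,-0.003,0.001]],[0.4,[-0.019,0.345,0],[0.001,-0.003,0.001]]]'

```text
time: 20.72
tool_pos: [0.5609, 0.1106, 0.1065]
tool_rot: [-3.141, -0.001, -3.022]
contact_force: [0.4, -0.3, 0.9]
opening: 0.0648
```

```bash
python3 -c "
from h import *
go(.5606,.1124,.009,3.2616)
d=cam('wrist','w14');crop(d,195,140,160,125,'w14c',5)"
```

```text
t 20.72 tool [0.5609 0.1106 0.1065] [-3.1413e+00 -5.0000e-04 -3.0220e+00] open 0.0648 F [ 0.4 -0.3  0.9]
shift [0.     0.0018 0.0975] turn [-0.0003 -0.0005 -0.0004]
```

View pics/w14c.png

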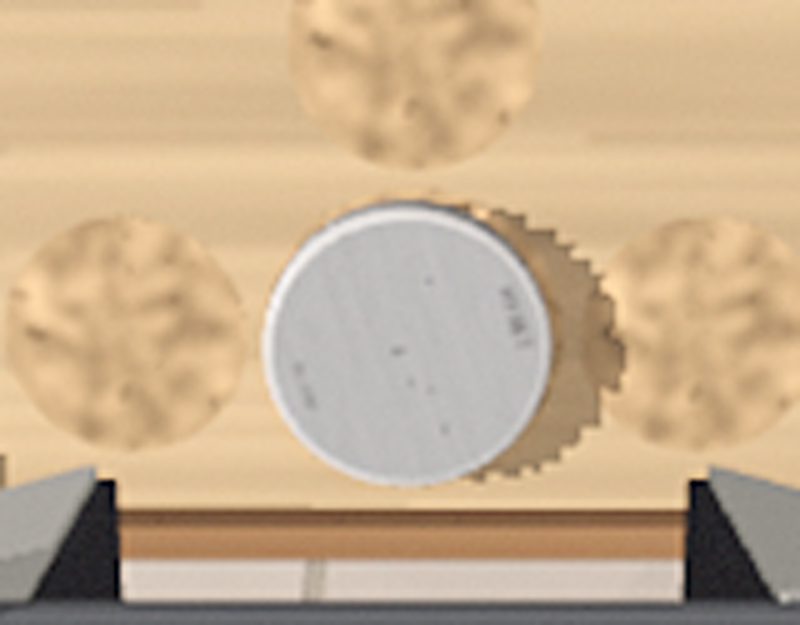

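Run:
```python
from h import *
d=dict(np.load('pics/w14.npz'))
f=lambda x,y,z: ray(d,195+(x+.5)/5-.5,140+(y+.5)/5-.5,z)
for r in (345,348): c=f(408,r,.017);print(c.round(4))
print(np.linalg.norm(f(264,346,.016)-f(553,346,.016)),np.linalg.norm(f(408,487,.016)-f(408,204,.016)))
go(c[0],c[1],.009,3.2616)
```

```text
[0.5605 0.112  0.017 ]
[0.561  0.1121 0.017 ]
0.05017607530500236 0.050912940021169105
t 20.77 tool [0.561  0.1103 0.1067] [-3.1414e+00 -1.0000e-04 -3.0231e+00] open 0.0642 F [ 0.2 -0.3 -0.6]
shift [-0.0002  0.0018  0.0977] turn [-0.0002 -0.0001 -0.0015]
```

Call:
jog_arm --series '[[0.4,[0,0.0014,0.03],[0,0,-0.001]],[0.4,[0,0.0014,0.06],[0,0,-0.001]],[0.4,[0,0.0014,0.085],[0,0,-0.001]],[0.4,[0,0.0014,0.095],[0,0,-0.001]],[0.4,[0,0.0014,0.095],[0,0,-0.001]],[0.4,[0,0.0014,0.095],[0,0,-0.001]],[0.4,[0,0.0014,0.095],[0,0,-0.001]]]'

```text
time: 21.35
tool_pos: [0.5623, 0.1128, 0.0139]
tool_rot: [-3.141, 0.004, -3.021]
contact_force: [-0.2, -0.2, 0.7]
opening: 0.0643
```

```bash
python3 -c "
from h import *
go(.5608,.1121,.008,3.2616)
d=cam('wrist','w15');crop(d,195,140,160,125,'w15c',5)"
```

```text
t 21.35 tool [0.5623 0.1128 0.0139] [-3.1415  0.0036 -3.0212] open 0.0643 F [-0.2 -0.2  0.7]
shift [ 0.0016 -0.0005  0.0059] turn [-0.0001  0.0036  0.0004]
```

View pics/w15c.png

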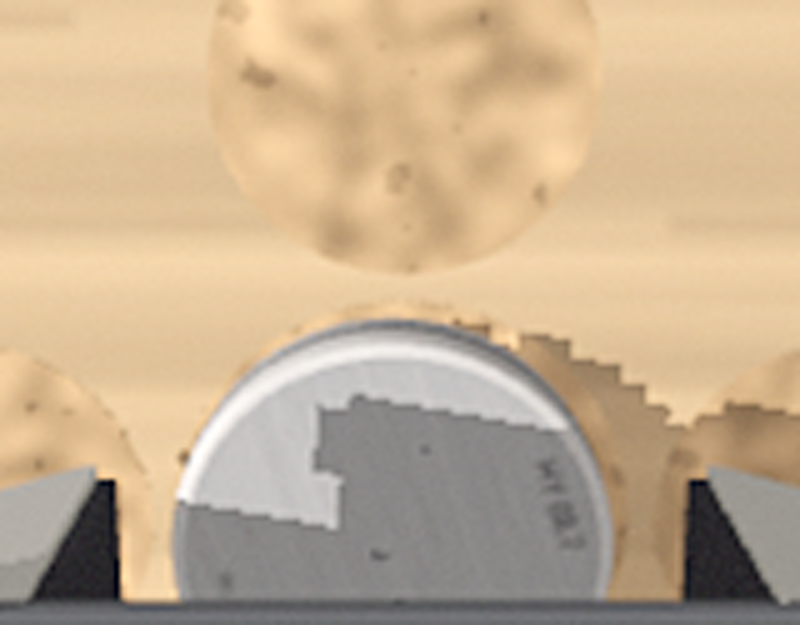

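Call:
jog_arm --series '[[0.4,[0.0012,-0.0008,0.003],[0,0.003,0]],[0.4,[0.0012,-0.0008,0.005],[0,0.003,0]],[0.4,[0.0012,-0.0008,0.005],[0,0.003,0]],[0.4,[0.0012,-0.0008,0.005],[0,0.003,0]],[0.4,[0.0012,-0.0008,0.005],[0,0.003,0]]]'

```text
time: 21.82
tool_pos: [0.56, 0.1124, 0.0075]
tool_rot: [3.142, -0.002, -3.02]
contact_force: [0.4, -0.4, 0.6]
opening: 0.0641
```

```bash
python3 -c "
from h import *
go(.5608,.1121,.008,3.2616)"
```

```text
t 21.82 tool [0.56   0.1124 0.0075] [ 3.1415e+00 -1.7000e-03 -3.0203e+00] open 0.0641 F [ 0.4 -0.4  0.6]
shift [-0.0007 -0.0004 -0.0005] turn [ 0.0001 -0.0017  0.0013]
```

Call:
jog_arm --series '[[0.4,[-0.0007,0,0],[0,-0.001,0]],[-1,[-0.0007,0,0],[0,-0.001,0]],[-1,[-0.0007,0,0],[0,-0.001,0]],[-1,[-0.0007,0,0],[0,-0.001,0]],[-1,[-0.0007,0,0],[0,-0.001,0]],[-1,[-0.0007,0,0],[0,-0.001,0]],[-1,[-0.0007,0,0],[0,-0.001,0]],[-1,[-0.0007,0,0],[0,-0.001,0]],[-1,[-0.0007,0,0],[0,-0.001,0]]]' --squeeze 35

```text
time: 22.57
tool_pos: [0.5606, 0.1124, 0.0074]
tool_rot: [3.142, -0.001, -3.02]
contact_force: [0.8, -0.6, -0.2]
opening: 0.0487
```

```bash
python3 -c "
from h import *
go(.5608,.1121,.0075,3.2616)"
```

```text
t 22.57 tool [0.5606 0.1124 0.0074] [ 3.1415e+00 -9.0000e-04 -3.0204e+00] open 0.0487 F [ 0.8 -0.6 -0.2]
shift [-0.0001 -0.0003 -0.0001] turn [ 0.0001 -0.0009  0.0012]
```

Call:
jog_arm --series '[[-1,[0,0,-0.02],[0,0,0]],[-1,[0,0,-0.05],[0,0,0]],[-1,[0,0,-0.08],[0,0,0]],[-1,[0,0,-0.08],[0,0,0]],[-1,[0,0,-0.08],[0,0,0]],[-1,[0,0,-0.08],[0,0,0]],[-1,[0,0,-0.08],[0,0,0]]]'

```text
time: 23.15
tool_pos: [0.5595, 0.1124, 0.0858]
tool_rot: [3.141, -0.004, -3.02]
contact_force: [-0.9, 0.7, -2.4]
opening: 0.0489
```

```bash
python3 -c "
from h import *
go(.5088,.3522,.09,3.2616)
d=cam('wrist','w16');crop(d,195,140,160,125,'w16c',5)"
```

```text
t 23.15 tool [0.5595 0.1124 0.0858] [ 3.1413 -0.0042 -3.0205] open 0.0489 F [-0.9  0.7 -2.4]
shift [ 0.0214  0.2442 -0.0041] turn [ 0.0003 -0.0042  0.0011]
```

View pics/w16c.png

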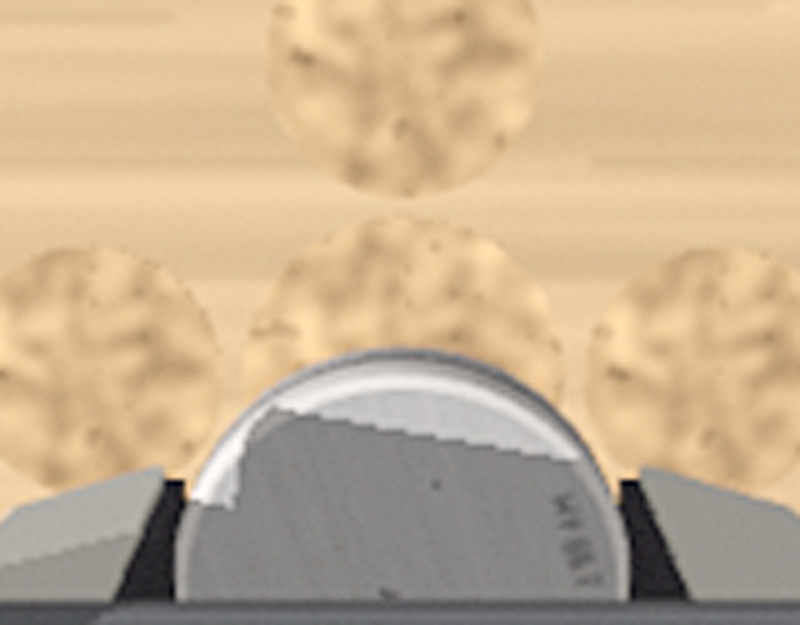

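Run:
```python
from h import *
d=dict(np.load('pics/w16.npz'));d['T']=d['tool_from_camera']
f=lambda x,y,z: ray(d,195+(x+.5)/5-.5,140+(y+.5)/5-.5,z)
for r,z in((349,.0025),(349,.0015),(362,-.0085),(372,-.0095)): print(r,z,f(401,r,z).round(4))
```

```text
349 0.0025 [0.0232 0.0002 0.0025]
349 0.0015 [0.0235 0.0002 0.0015]
362 -0.0085 [ 0.0248  0.0002 -0.0085]
372 -0.0095 [ 0.024   0.0002 -0.0095]
```

```bash
python3 -c "
from h import *
go(.57,.352,.10,3.2616)"
```

```text
t 23.2 tool [0.5596 0.1124 0.0857] [ 3.1413 -0.0042 -3.0204] open 0.0483 F [ 1.5 -0.  -2.2]
shift [-0.0392  0.2366 -0.0144] turn [ 0.0003 -0.0042  0.0012]
```

Call:
jog_arm --series '[[-1,[-0.039,0.236,-0.014],[0,-0.003,0.001]],[-1,[-0.039,0.236,-0.014],[0,-0.003,0.001]],[-1,[-0.039,0.236,-0.014],[0,-0.003,0.001]],[-1,[-0.039,0.236,-0.014],[0,-0.003,0.001]],[-1,[-0.039,0.236,-0.014],[0,-0.003,0.001]],[-1,[-0.039,0.236,-0.014],[0,-0.003,0.001]],[-1,[-0.039,0.236,-0.014],[0,-0.003,0.001]],[-1,[-0.039,0.236,-0.014],[0,-0.003,0.001]],[-1,[-0.039,0.236,-0.014],[0,-0.003,0.001]],[-1,[-0.039,0.236,-0.014],[0,-0.003,0.001]]]'

```text
time: 24.03
tool_pos: [0.5707, 0.3499, 0.1004]
tool_rot: [-3.141, 0.0, -3.023]
contact_force: [0.5, -0.3, -1.8]
opening: 0.0488
```

```bash
python3 -c "
from h import *
go(.5088,.352,.10,3.2616)
d=cam('wrist','w17');crop(d,195,100,160,150,'w17c',4)"
```

```text
t 24.03 tool [0.5707 0.3499 0.1004] [-3.1407e+00  1.0000e-04 -3.0227e+00] open 0.0488 F [ 0.5 -0.3 -1.8]
shift [0.0612 0.0095 0.0004] turn [-0.0009  0.0001 -0.0011]
```

View pics/w17c.png

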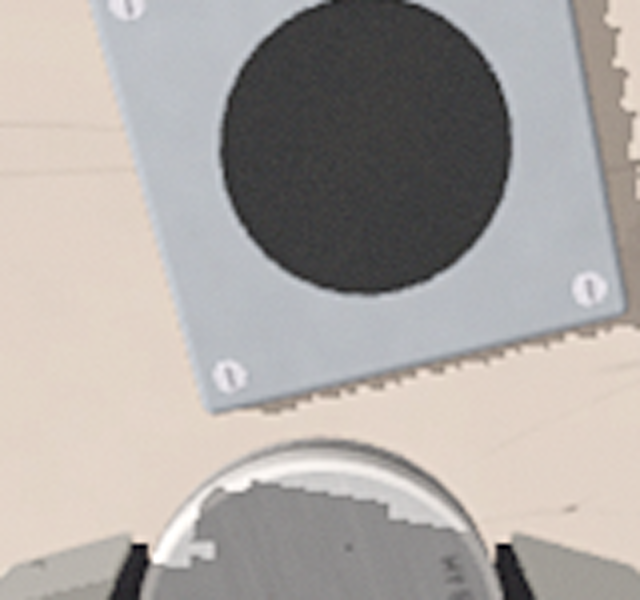

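Run:
```python
from h import *
d=dict(np.load('pics/w17.npz'));
f=lambda x,y,z: ray(d,195+(x+.5)/4-.5,100+(y+.5)/4-.5,z)
c=f(366,146,.01);print(c.round(4),np.linalg.norm(f(220,146,.01)-f(512,146,.01)),np.linalg.norm(f(366,-3,.01)-f(366,294,.01)))
a,b=f(366,-3,.01),f(366,294,.01);print((a+b)/2)
# fit
img=d['img'].astype(int).sum(2);m=(img<270).astype(np.uint8);n,l,s,ce=cv2.connectedComponentsWithStats(m)
k=l[136,286];ys,xs=np.where(l==k)
P=np.array([ray(d,x,y,.01)[:2] for x,y in zip(xs,ys)]);print('area centroid',P.mean(0),P.max(0)-P.min(0))
go(*P.mean(0),.10,3.2616)
```

```text
[0.5089 0.3519 0.01  ] 0.05952314046608975 0.058991334835643325
[0.50966391 0.35199975 0.01      ]
area centroid [0.50878717 0.35182049] [0.05873564 0.05845637]
t 24.08 tool [0.571  0.3498 0.1008] [-3.1410e+00  7.0000e-04 -3.0231e+00] open 0.0486 F [ 0.3 -0.3 -2. ]
shift [0.0615 0.0094 0.0007] turn [-0.0006  0.0007 -0.0015]
```

Call:
jog_arm --series '[[-1,[0.062,0.0092,0],[0,0,-0.001]],[-1,[0.062,0.0092,0],[0,0,-0.001]],[-1,[0.062,0.0092,0.03],[0,0,-0.001]],[-1,[0.062,0.0092,0.06],[0,0,-0.001]],[-1,[0.062,0.0092,0.076],[0,0,-0.001]],[-1,[0.062,0.0092,0.076],[0,0,-0.001]],[-1,[0.062,0.0092,0.076],[0,0,-0.001]],[-1,[0.062,0.0092,0.076],[0,0,-0.001]]]'

```text
time: 24.75
tool_pos: [0.5096, 0.3529, 0.0266]
tool_rot: [3.141, 0.004, -3.022]
contact_force: [0.8, 0.4, -1.8]
opening: 0.0488
```

```bash
python3 -c "
from h import *
go(.5085,.3518,.0128,3.2616)
d=cam('wrist','w18');crop(d,195,140,160,125,'w18c',5)"
```

```text
t 24.75 tool [0.5096 0.3529 0.0266] [ 3.1407  0.0041 -3.0215] open 0.0488 F [ 0.8  0.4 -1.8]
shift [ 0.0013 -0.001   0.0138] turn [0.0009 0.0041 0.    ]
```

View pics/w18c.png

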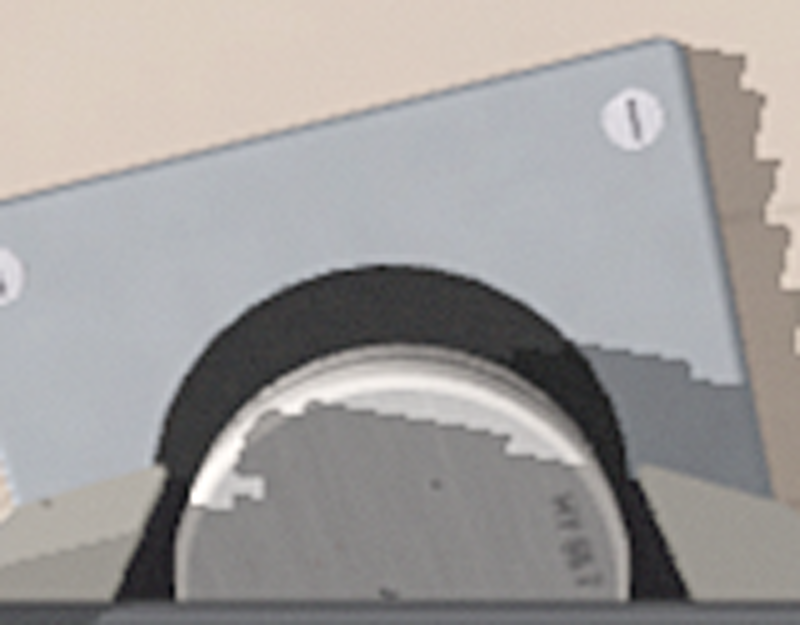

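Call:
jog_arm --series '[[-1,[0.0007,-0.001,0.006],[0,0.003,0]],[-1,[0.0007,-0.001,0.0115],[0,0.003,0]],[-1,[0.0007,-0.001,0.0115],[0,0.003,0]],[-1,[0.0007,-0.001,0.0115],[0,0.003,0]],[-1,[0.0007,-0.001,0.0115],[0,0.003,0]]]'

```text
time: 25.22
tool_pos: [0.5079, 0.3522, 0.0138]
tool_rot: [3.141, -0.001, -3.02]
contact_force: [-0.5, -0.5, -2.5]
opening: 0.049
```

```bash
python3 -c "
from h import *
go(.5085,.3518,.0125,3.2616)
d=cam('wrist','w19');crop(d,195,140,160,125,'w19c',5)"
```

```text
t 25.22 tool [0.5079 0.3522 0.0138] [ 3.1415e+00 -9.0000e-04 -3.0203e+00] open 0.049 F [-0.5 -0.5 -2.5]
shift [-0.0006 -0.0004  0.0013] turn [ 0.0001 -0.0009  0.0013]
```

View pics/w19c.png

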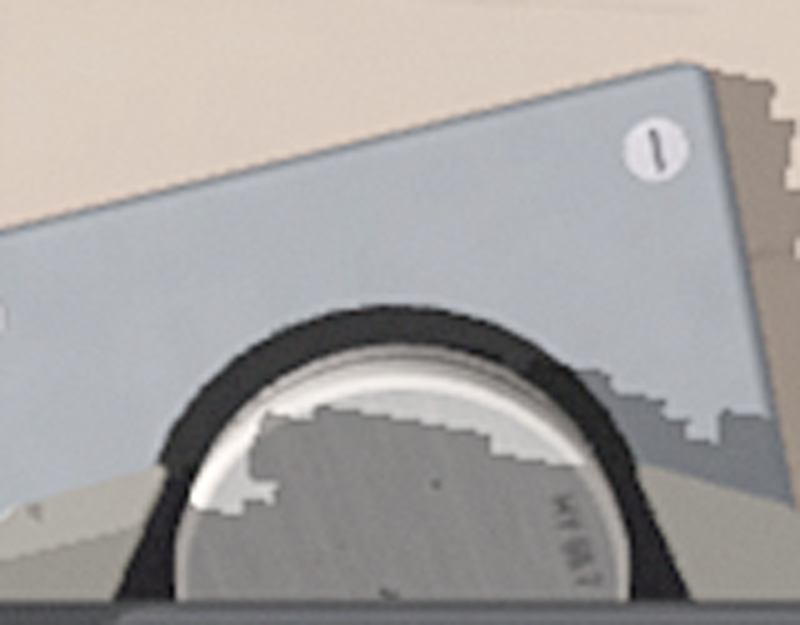

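Run:
```python
from h import *
d=dict(np.load('pics/w19.npz'));
f=lambda x,y,z: ray(d,195+(x+.5)/5-.5,140+(y+.5)/5-.5,z)
a,b,c=f(398,306,.01),f(401,345,.0115),f(401,343,.0105);print(a.round(4),b.round(4),np.linalg.norm(a-b),np.linalg.norm(a-c))
for r in(440,): # left & right gaps
  print(f(172,440,.01),f(629,440,.01))
```

```text
[0.4802 0.3487 0.01  ] [0.4843 0.3495 0.0115] 0.0044080004475792935 0.004210093896432805
[0.49911448 0.32481794 0.01      ] [0.49272275 0.37696897 0.01      ]
```

Call:
jog_arm --series '[[-1,[-0.0006,-0.0004,0],[0,0,0]],[-1,[-0.0006,-0.0004,0.001],[0,0,0]],[-1,[-0.0006,-0.0004,0.0012],[0,0,0]],[-1,[-0.0006,-0.0004,0.0012],[0,0,0]]]'

```text
time: 25.6
tool_pos: [0.5084, 0.3518, 0.0125]
tool_rot: [3.142, -0.001, -3.02]
contact_force: [-1.1, -0.5, -2.0]
opening: 0.0489
```

```bash
python3 -c "
from h import *
go(.5085,.3518,.0125,3.2616)"
```

```text
t 25.6 tool [0.5084 0.3518 0.0125] [ 3.1415e+00 -1.1000e-03 -3.0204e+00] open 0.0489 F [-1.1 -0.5 -2. ]
shift [-0.0001  0.     -0.    ] turn [ 0.0001 -0.0011  0.0012]
```

Call:
jog_arm --series '[[-1,[0,0,0.0005],[0,-0.001,0]],[-1,[0,0,0.0005],[0,-0.001,0]],[-1,[0,0,0.0005],[0,-0.001,0]]]'

```text
time: 25.85
tool_pos: [0.5085, 0.3518, 0.0124]
tool_rot: [3.141, 0.0, -3.02]
contact_force: [-1.7, -0.4, 2.2]
opening: 0.0489
```

```bash
python3 -c "
from h import *
go(.5085,.3518,.0125,3.2616)"
```

```text
t 25.85 tool [0.5085 0.3518 0.0124] [ 3.1414e+00  3.0000e-04 -3.0204e+00] open 0.0489 F [-1.7 -0.4  2.2]
shift [ 0.      0.     -0.0001] turn [0.0002 0.0003 0.0012]
```

Contact. Release and rise, then back off in +x to see the whole plate.

Call:
jog_arm --series '[[0.4,[0,0,0],[0,0,0]],[0.4,[0,0,0],[0,0,0]],[0.4,[0,0,0],[0,0,0]],[0.4,[0,0,0],[0,0,0]],[0.4,[0,0,-0.03],[0,0,0]],[0.4,[0,0,-0.06],[0,0,0]],[0.4,[0,0,-0.09],[0,0,0]],[0.4,[-0.03,0,-0.09],[0,0,0]],[0.4,[-0.03,0,-0.09],[0,0,0]],[0.4,[-0.03,0,-0.09],[0,0,0]],[0.4,[-0.03,0,-0.09],[0,0,0]]]'

```text
time: 26.77
tool_pos: [0.5374, 0.355, 0.101]
tool_rot: [-3.141, -0.002, -3.021]
contact_force: [0.2, 0.7, -0.2]
opening: 0.0641
```

Run:
```python
from h import *
go(.5059,-.2195,.11,3.2627)
d=cam('wrist','w20');crop(d,195,100,160,150,'w20c',4)
img=d['img'].astype(int).sum(2)
```

```text
t 26.77 tool [0.5374 0.355  0.101 ] [-3.1410e+00 -2.1000e-03 -3.0206e+00] open 0.0641 F [ 0.2  0.7 -0.2]
shift [ 0.1006 -0.5665 -0.0085] turn [-0.0005 -0.0021 -0.0001]
```

View pics/w20c.png

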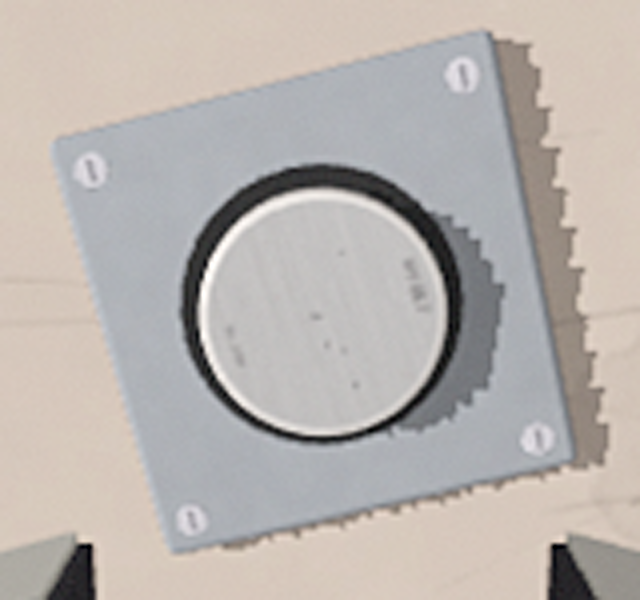

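Run:
```python
from h import *
d=dict(np.load('pics/w20.npz'));
f=lambda x,y,z: ray(d,195+(x+.5)/4-.5,100+(y+.5)/4-.5,z)
m=lambda *a:np.mean(a,0).round(4)
print('disc',m(f(181,303,.01),f(463,303,.01)),m(f(322,163,.01),f(322,443,.01)))
print('block',m(f(198,313,.022),f(449,313,.022)),m(f(323,187,.022),f(323,440,.022)),np.linalg.norm(f(198,313,.022)-f(449,313,.022)))
```

```text
disc [0.5085 0.3519 0.01  ] [0.5094 0.352  0.01  ]
block [0.5087 0.3522 0.022 ] [0.5095 0.3522 0.022 ] 0.050582933699211706
```

```bash
python3 -c "
from h import *
go(.5846,-.2333,.11,3.2627)"
```

```text
t 26.82 tool [0.5371 0.355  0.1009] [-3.1410e+00 -2.4000e-03 -3.0204e+00] open 0.0646 F [-0.2 -0.1 -1. ]
shift [ 0.024  -0.5897 -0.0087] turn [-0.0006 -0.0024  0.    ]
```

Call:
jog_arm --series '[[0.0,[0.012,-0.3,-0.008],[0,-0.002,0]],[0.0,[0.012,-0.3,-0.008],[0,-0.002,0]],[0.0,[0.012,-0.3,-0.008],[0,-0.002,0]],[0.0,[0.012,-0.3,-0.008],[0,-0.002,0]],[0.0,[0.012,-0.3,-0.008],[0,-0.002,0]],[0.0,[0.012,-0.3,-0.008],[0,-0.002,0]],[0.0,[0.024,-0.59,-0.009],[0,-0.002,0]],[0.0,[0.024,-0.59,-0.009],[0,-0.002,0]],[0.0,[0.024,-0.59,-0.009],[0,-0.002,0]],[0.0,[0.024,-0.59,-0.009],[0,-0.002,0]],[0.0,[0.024,-0.59,-0.009],[0,-0.002,0]],[0.0,[0.024,-0.59,-0.009],[0,-0.002,0]]]'

```text
time: 27.82
tool_pos: [0.5775, -0.1443, 0.1097]
tool_rot: [3.141, 0.001, -3.02]
contact_force: [1.6, -0.1, -0.4]
opening: 0.0458
```

```bash
python3 -c "
from h import *
go(.5846,-.2333,.11,3.2627)"
```

```text
t 27.82 tool [ 0.5775 -0.1443  0.1097] [ 3.1405e+00  5.0000e-04 -3.0201e+00] open 0.0458 F [ 1.6 -0.1 -0.4]
shift [ 0.0037 -0.0892 -0.0004] turn [0.0011 0.0005 0.0004]
```

Call:
jog_arm --series '[[0.0,[0.004,-0.089,0],[0,0,0]],[0.0,[0.004,-0.089,0],[0,0,0]],[0.0,[0.004,-0.089,0],[0,0,0]],[0.0,[0.004,-0.089,0],[0,0,0]],[0.0,[0.004,-0.089,0],[0,0,0]],[0.0,[0.004,-0.089,0],[0,0,0]]]'

```text
time: 28.32
tool_pos: [0.5849, -0.2297, 0.1099]
tool_rot: [3.14, 0.001, -3.019]
contact_force: [-0.5, 1.1, 0.2]
opening: 0.046
```

```bash
python3 -c "
from h import *
go(.5846,-.2333,.0178,3.2627)
d=cam('wrist','w21');crop(d,195,140,160,125,'w21c',5)"
```

```text
t 28.32 tool [ 0.5849 -0.2297  0.1099] [ 3.140e+00  8.000e-04 -3.019e+00] open 0.046 F [-0.5  1.1  0.2]
shift [ 0.0008 -0.0037  0.092 ] turn [0.0016 0.0008 0.0014]
```

View pics/w21c.png

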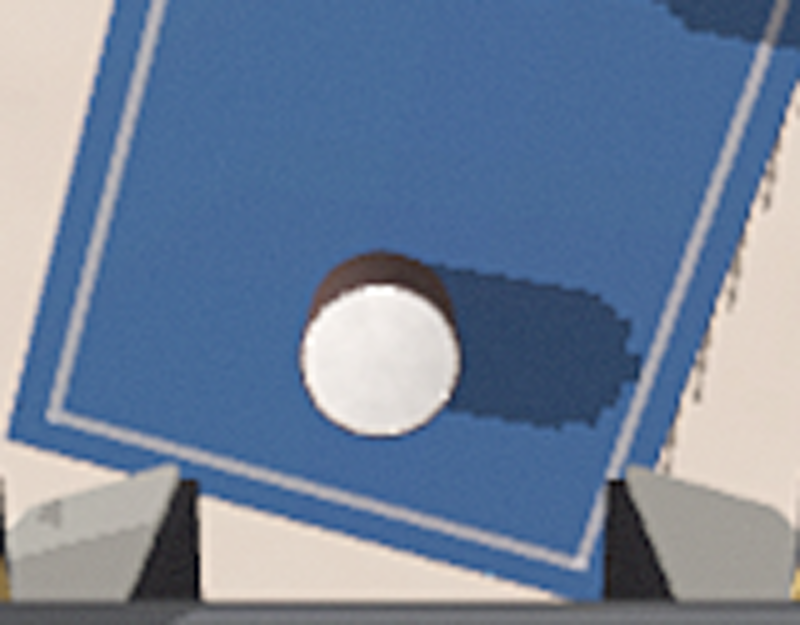

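Call:
jog_arm --series '[[0.0,[0.0005,-0.0033,0.02],[0.001,0.001,0.001]],[0.0,[0.0005,-0.0033,0.05],[0.001,0.001,0.001]],[0.0,[0.0005,-0.0033,0.08],[0.001,0.001,0.001]],[0.0,[0.0005,-0.0033,0.089],[0.001,0.001,0.001]],[0.0,[0.0005,-0.0033,0.089],[0.001,0.001,0.001]],[0.0,[0.0005,-0.0033,0.089],[0.001,0.001,0.001]],[0.0,[0.0005,-0.0033,0.089],[0.001,0.001,0.001]]]'

```text
time: 28.95
tool_pos: [0.5867, -0.2351, 0.0233]
tool_rot: [-3.139, 0.004, -3.02]
contact_force: [0.5, -0.3, 1.3]
opening: 0.046
```

```bash
python3 -c "
from h import *
go(.5846,-.2333,.0178,3.2627)"
```

```text
t 28.95 tool [ 0.5867 -0.2351  0.0233] [-3.1388  0.0037 -3.0204] open 0.046 F [ 0.5 -0.3  1.3]
shift [0.0019 0.002  0.0055] turn [-0.0028  0.0037  0.0001]
```

Call:
jog_arm --series '[[0.0,[0.0014,0.001,0.0045],[-0.002,0.003,0]],[0.0,[0.0014,0.001,0.0045],[-0.002,0.003,0]],[0.0,[0.0014,0.001,0.0045],[-0.002,0.003,0]],[0.0,[0.0014,0.001,0.0045],[-0.002,0.003,0]],[0.0,[0.0014,0.001,0.0045],[-0.002,0.003,0]],[0.0,[0.0014,0.001,0.0045],[-0.002,0.003,0]]]'

```text
time: 29.45
tool_pos: [0.584, -0.2343, 0.017]
tool_rot: [3.141, -0.002, -3.022]
contact_force: [-0.9, 0.5, 0.2]
opening: 0.0458
```

```bash
python3 -c "
from h import *
go(.5846,-.2333,.0178,3.2627)"
```

```text
t 29.45 tool [ 0.584  -0.2343  0.017 ] [ 3.1407e+00 -1.7000e-03 -3.0215e+00] open 0.0458 F [-0.9  0.5  0.2]
shift [-0.0007  0.001  -0.0008] turn [ 0.0009 -0.0017 -0.001 ]
```

Call:
jog_arm --series '[[0.0,[-0.0007,0.001,-0.0008],[0.001,-0.0015,-0.001]],[0.0,[-0.0007,0.001,-0.0008],[0.001,-0.0015,-0.001]],[0.0,[-0.0007,0.001,-0.0008],[0.001,-0.0015,-0.001]],[0.0,[-0.0007,0.001,-0.0008],[0.001,-0.0015,-0.001]],[0.0,[-0.0007,0.001,-0.0008],[0.001,-0.0015,-0.001]]]'

```text
time: 29.87
tool_pos: [0.5845, -0.2331, 0.0176]
tool_rot: [3.141, -0.001, -3.02]
contact_force: [-0.6, -0.2, -0.1]
opening: 0.0461
```

```bash
python3 -c "
from h import *
go(.5846,-.2333,.0178,3.2627)"
```

```text
t 29.87 tool [ 0.5845 -0.2331  0.0176] [ 3.1414e+00 -5.0000e-04 -3.0204e+00] open 0.0461 F [-0.6 -0.2 -0.1]
shift [-0.0001 -0.0002 -0.0002] turn [ 0.0002 -0.0005  0.0001]
```

Matches the release pose. Close, lift.

Call:
jog_arm --series '[[-1,[0,0,0],[0,0,0]],[-1,[0,0,0],[0,0,0]],[-1,[0,0,0],[0,0,0]],[-1,[0,0,0],[0,0,0]],[-1,[0,0,0],[0,0,0]],[-1,[0,0,0],[0,0,0]],[-1,[0,0,-0.03],[0,0,0]],[-1,[0,0,-0.06],[0,0,0]],[-1,[0,0,-0.09],[0,0,0]],[-1,[0,0,-0.09],[0,0,0]],[-1,[0,0,-0.09],[0,0,0]],[-1,[0,0,-0.09],[0,0,0]]]' --squeeze 25

```text
time: 30.87
tool_pos: [0.5838, -0.2328, 0.1066]
tool_rot: [3.14, -0.002, -3.02]
contact_force: [0.1, 0.0, -1.7]
opening: 0.0261
```

```bash
python3 -c "
from h import *
go(.5692,.0626,.107,3.2628)"
```

```text
t 30.87 tool [ 0.5838 -0.2328  0.1066] [ 3.1404e+00 -1.9000e-03 -3.0204e+00] open 0.0261 F [ 0.1  0.  -1.7]
shift [-2.12e-02  2.95e-01 -1.00e-04] turn [ 0.0012 -0.0019 -0.    ]
```

Call:
jog_arm --series '[[-1,[-0.021,0.295,0],[0.001,-0.001,0]],[-1,[-0.021,0.295,0],[0.001,-0.001,0]],[-1,[-0.021,0.295,0],[0.001,-0.001,0]],[-1,[-0.021,0.295,0],[0.001,-0.001,0]],[-1,[-0.021,0.295,0],[0.001,-0.001,0]],[-1,[-0.021,0.295,0],[0.001,-0.001,0]],[-1,[-0.021,0.295,0],[0.001,-0.001,0]],[-1,[-0.021,0.295,0],[0.001,-0.001,0]],[-1,[-0.021,0.295,0],[0.001,-0.001,0]],[-1,[-0.021,0.295,0],[0.001,-0.001,0]],[-1,[-0.021,0.295,0],[0.001,-0.001,0]],[-1,[-0.021,0.295,0],[0.001,-0.001,0]]]'

```text
time: 31.87
tool_pos: [0.5696, 0.0606, 0.1071]
tool_rot: [-3.141, -0.0, -3.022]
contact_force: [-0.4, -0.4, -1.6]
opening: 0.0261
```

Call:
jog_arm --series '[[-1,[0,0,0.03],[0,0,0]],[-1,[0,0,0.06],[0,0,0]],[-1,[0,0,0.078],[0,0,0]],[-1,[0,0,0.078],[0,0,0]],[-1,[0,0,0.078],[0,0,0]],[-1,[0,0,0.078],[0,0,0]],[-1,[0,0,0.078],[0,0,0]],[-1,[0,0,0.078],[0,0,0]]]'

```text
time: 32.53
tool_pos: [0.5708, 0.0619, 0.0312]
tool_rot: [-3.14, 0.003, -3.021]
contact_force: [-0.1, -0.7, -2.0]
opening: 0.026
```

```bash
python3 -c "
from h import *
go(.5692,.0626,.0206,3.2628)"
```

```text
t 32.53 tool [0.5708 0.0619 0.0312] [-3.1403  0.0034 -3.0207] open 0.026 F [-0.1 -0.7 -2. ]
shift [0.0015 0.0009 0.0105] turn [-0.0013  0.0034 -0.0003]
```

Call:
jog_arm --series '[[-1,[0.0008,0.0008,0.005],[-0.001,0.003,0]],[-1,[0.0008,0.0008,0.009],[-0.001,0.003,0]],[-1,[0.0008,0.0008,0.009],[-0.001,0.003,0]],[-1,[0.0008,0.0008,0.009],[-0.001,0.003,0]],[-1,[0.0008,0.0008,0.009],[-0.001,0.003,0]],[-1,[0.0008,0.0008,0.009],[-0.001,0.003,0]]]'

```text
time: 33.03
tool_pos: [0.5689, 0.0629, 0.0207]
tool_rot: [3.142, -0.002, -3.02]
contact_force: [-0.2, -0.4, -1.2]
opening: 0.026
```

```bash
python3 -c "
from h import *
go(.5692,.0626,.0200,3.2628)"
```

```text
t 33.03 tool [0.5689 0.0629 0.0207] [ 3.1415e+00 -2.3000e-03 -3.0203e+00] open 0.026 F [-0.2 -0.4 -1.2]
shift [-0.0002 -0.0003  0.0007] turn [ 0.0001 -0.0023  0.0001]
```

Call:
jog_arm --series '[[-1,[-0.0003,-0.0002,0.0006],[0,-0.002,0]],[-1,[-0.0003,-0.0002,0.0009],[0,-0.002,0]],[-1,[-0.0003,-0.0002,0.0009],[0,-0.002,0]],[-1,[-0.0003,-0.0002,0.0009],[0,-0.002,0]]]'

```text
time: 33.37
tool_pos: [0.5691, 0.0627, 0.0197]
tool_rot: [3.141, -0.001, -3.02]
contact_force: [0.9, 0.2, -0.9]
opening: 0.0264
```

```bash
python3 -c "
from h import *
go(.5692,.0626,.0200,3.2628)"
```

```text
t 33.37 tool [0.5691 0.0627 0.0197] [ 3.1415e+00 -5.0000e-04 -3.0204e+00] open 0.0264 F [ 0.9  0.2 -0.9]
shift [-0.     -0.0001 -0.0003] turn [ 0.0001 -0.0005  0.    ]
```

Call:
jog_arm --series '[[-1,[0,0,0.0005],[0,0,0]],[-1,[0,0,0.0005],[0,0,0]],[0.0,[0,0,0.0005],[0,0,0]],[0.0,[0,0,0.0005],[0,0,0]],[0.0,[0,0,0.0005],[0,0,0]],[0.0,[0,0,0.0005],[0,0,0]],[0.0,[0,0,-0.03],[0,0,0]],[0.0,[0,0,-0.06],[0,0,0]],[0.0,[0,0,-0.09],[0,0,0]],[0.0,[0,0,-0.09],[0,0,0]],[0.0,[0,0,-0.09],[0,0,0]],[0.0,[0,0,-0.09],[0,0,0]]]'

```text
time: 34.37
tool_pos: [0.5688, 0.0627, 0.1092]
tool_rot: [3.141, -0.001, -3.02]
contact_force: [0.6, 0.6, -0.1]
opening: 0.0458
```

```bash
python3 -c "
from h import *
go(.5058,-.2198,.12,3.2627)
d=cam('wrist','w22');crop(d,195,140,160,125,'w22c',5)"
```

```text
t 34.37 tool [0.5688 0.0627 0.1092] [ 3.1414e+00 -1.1000e-03 -3.0204e+00] open 0.0458 F [ 0.6  0.6 -0.1]
shift [ 0.0967 -0.2728 -0.0107] turn [ 0.0002 -0.0011  0.0001]
```

View pics/w22c.png

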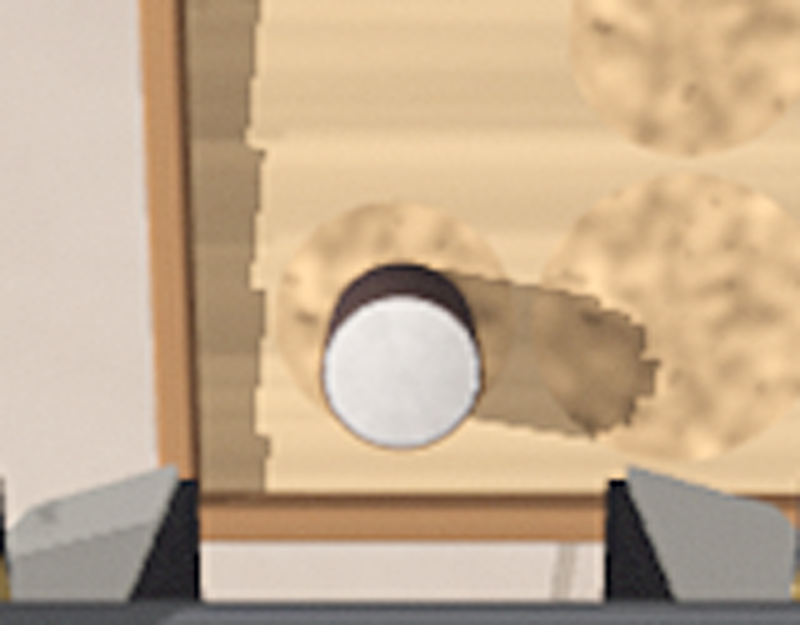

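Call:
jog_arm --series '[[0.1,[0.0967,-0.2735,-0.012],[0,-0.001,0]],[0.1,[0.0967,-0.2735,-0.012],[0,-0.001,0]],[0.1,[0.0967,-0.2735,-0.012],[0,-0.001,0]],[0.1,[0.0967,-0.2735,-0.012],[0,-0.001,0]],[0.1,[0.0967,-0.2735,-0.012],[0,-0.001,0]],[0.1,[0.0967,-0.2735,-0.012],[0,-0.001,0]],[0.1,[0.0967,-0.2735,-0.012],[0,-0.001,0]],[0.1,[0.0967,-0.2735,-0.012],[0,-0.001,0]],[0.1,[0.0967,-0.2735,-0.012],[0,-0.001,0]],[0.1,[0.0967,-0.2735,-0.012],[0,-0.001,0]],[0.1,[0.0967,-0.2735,-0.012],[0,-0.001,0]],[0.1,[0.0967,-0.2735,-0.012],[0,-0.001,0]]]'

```text
time: 35.42
tool_pos: [0.5065, -0.2188, 0.1213]
tool_rot: [3.141, -0.0, -3.018]
contact_force: [0.2, -0.6, -0.6]
opening: 0.0506
```

```bash
python3 -c "
from h import *
go(.5058,-.2198,.0286,3.2627)"
```

```text
t 35.42 tool [ 0.5065 -0.2188  0.1213] [ 3.1406e+00 -3.0000e-04 -3.0183e+00] open 0.0506 F [ 0.2 -0.6 -0.6]
shift [ 0.0008 -0.001   0.0927] turn [ 0.001  -0.0003  0.0022]
```

Call:
jog_arm --series '[[0.1,[0.0004,-0.0004,0.03],[0,0,0.001]],[0.1,[0.0004,-0.0004,0.06],[0,0,0.001]],[0.1,[0.0004,-0.0004,0.085],[0,0,0.001]],[0.1,[0.0004,-0.0004,0.091],[0,0,0.001]],[0.1,[0.0004,-0.0004,0.091],[0,0,0.001]],[0.1,[0.0004,-0.0004,0.091],[0,0,0.001]],[0.1,[0.0004,-0.0004,0.091],[0,0,0.001]],[0.1,[0.0004,-0.0004,0.091],[0,0,0.001]],[0.1,[0.0004,-0.0004,0.091],[0,0,0.001]],[0.1,[0.0004,-0.0004,0.091],[0,0,0.001]]]'

```text
time: 36.25
tool_pos: [0.5065, -0.2212, 0.0317]
tool_rot: [-3.141, 0.002, -3.021]
contact_force: [1.0, -1.0, 0.1]
opening: 0.0506
```

```bash
python3 -c "
from h import *
go(.5058,-.2198,.0286,3.2627)"
```

```text
t 36.25 tool [ 0.5065 -0.2212  0.0317] [-3.1406e+00  1.9000e-03 -3.0214e+00] open 0.0506 F [ 1.  -1.   0.1]
shift [0.0005 0.0015 0.0031] turn [-0.0009  0.0019 -0.0009]
```

Call:
jog_arm --series '[[0.1,[0.0003,0.0013,0.0026],[-0.001,0.0015,-0.001]],[0.1,[0.0003,0.0013,0.0026],[-0.001,0.0015,-0.001]],[0.1,[0.0003,0.0013,0.0026],[-0.001,0.0015,-0.001]],[0.1,[0.0003,0.0013,0.0026],[-0.001,0.0015,-0.001]],[0.1,[0.0003,0.0013,0.0026],[-0.001,0.0015,-0.001]],[0.1,[0.0003,0.0013,0.0026],[-0.001,0.0015,-0.001]]]'

```text
time: 36.75
tool_pos: [0.5056, -0.2197, 0.0281]
tool_rot: [3.14, -0.001, -3.02]
contact_force: [-0.2, 0.3, 0.2]
opening: 0.0505
```

```bash
python3 -c "
from h import *
go(.5058,-.2198,.0286,3.2627)"
```

```text
t 36.75 tool [ 0.5056 -0.2197  0.0281] [ 3.1404e+00 -1.0000e-03 -3.0205e+00] open 0.0505 F [-0.2  0.3  0.2]
shift [-0.0002 -0.0001 -0.0005] turn [ 0.0011 -0.001   0.    ]
```

Good. Close and lift.

Call:
jog_arm --series '[[-1,[-0.0002,0,-0.0004],[0.001,-0.001,0]],[-1,[-0.0002,0,-0.0004],[0.001,-0.001,0]],[-1,[-0.0002,0,-0.0004],[0.001,-0.001,0]],[-1,[-0.0002,0,-0.0004],[0.001,-0.001,0]],[-1,[-0.0002,0,-0.0004],[0.001,-0.001,0]],[-1,[-0.0002,0,-0.0004],[0.001,-0.001,0]],[-1,[-0.0002,0,-0.0004],[0.001,-0.001,0]],[-1,[0,0,-0.03],[0.001,-0.001,0]],[-1,[0,0,-0.06],[0.001,-0.001,0]],[-1,[0,0,-0.09],[0.001,-0.001,0]],[-1,[0,0,-0.09],[0.001,-0.001,0]],[-1,[0,0,-0.09],[0.001,-0.001,0]]]'

```text
time: 37.75
tool_pos: [0.5065, -0.2203, 0.1198]
tool_rot: [-3.139, 0.003, -3.02]
contact_force: [-0.3, 0.3, -0.4]
opening: 0.0295
```

```bash
python3 -c "
from h import *
go(.5531,.1628,.118,3.2628)"
```

```text
t 37.75 tool [ 0.5065 -0.2203  0.1198] [-3.1392e+00  3.1000e-03 -3.0203e+00] open 0.0295 F [-0.3  0.3 -0.4]
shift [-0.0926  0.3746  0.0012] turn [-0.0024  0.0031  0.0001]
```

Call:
jog_arm --series '[[-1,[-0.0926,0.375,0],[-0.001,0.002,0]],[-1,[-0.0926,0.375,0],[-0.001,0.002,0]],[-1,[-0.0926,0.375,0],[-0.001,0.002,0]],[-1,[-0.0926,0.375,0],[-0.001,0.002,0]],[-1,[-0.0926,0.375,0],[-0.001,0.002,0]],[-1,[-0.0926,0.375,0],[-0.001,0.002,0]],[-1,[-0.0926,0.375,0],[-0.001,0.002,0]],[-1,[-0.0926,0.375,0],[-0.001,0.002,0]],[-1,[-0.0926,0.375,0],[-0.001,0.002,0]],[-1,[-0.0926,0.375,0],[-0.001,0.002,0]],[-1,[-0.0926,0.375,0],[-0.001,0.002,0]],[-1,[-0.0926,0.375,0],[-0.001,0.002,0]]]'

```text
time: 38.75
tool_pos: [0.5513, 0.1637, 0.1168]
tool_rot: [3.141, -0.005, -3.019]
contact_force: [-0.7, 0.1, 0.1]
opening: 0.0295
```

Call:
jog_arm --series '[[-1,[0,0,0.03],[0,0,0]],[-1,[0,0,0.06],[0,0,0]],[-1,[0,0,0.08],[0,0,0]],[-1,[0,0,0.08],[0,0,0]],[-1,[0,0,0.08],[0,0,0]],[-1,[0,0,0.08],[0,0,0]],[-1,[0,0,0.08],[0,0,0]],[-1,[0,0,0.08],[0,0,0]]]'

```text
time: 39.42
tool_pos: [0.5531, 0.1635, 0.0398]
tool_rot: [3.14, 0.001, -3.021]
contact_force: [-0.7, -0.1, -1.0]
opening: 0.0297
```

```bash
python3 -c "
from h import *
go(.5531,.1628,.0307,3.2628)"
```

```text
t 39.42 tool [0.5531 0.1635 0.0398] [ 3.1404e+00  9.0000e-04 -3.0209e+00] open 0.0297 F [-0.7 -0.1 -1. ]
shift [ 0.0001 -0.0007  0.0091] turn [ 0.0012  0.0009 -0.0005]
```

Call:
jog_arm --series '[[-1,[0,-0.0006,0.004],[0.001,0.001,0]],[-1,[0,-0.0006,0.0078],[0.001,0.001,0]],[-1,[0,-0.0006,0.0078],[0.001,0.001,0]],[-1,[0,-0.0006,0.0078],[0.001,0.001,0]],[-1,[0,-0.0006,0.0078],[0.001,0.001,0]],[-1,[0,-0.0006,0.0078],[0.001,0.001,0]]]'

```text
time: 39.92
tool_pos: [0.5524, 0.1632, 0.0305]
tool_rot: [3.142, -0.002, -3.02]
contact_force: [1.7, -1.6, 0.9]
opening: 0.0297
```

```bash
python3 -c "
from h import *
go(.5531,.1628,.0305,3.2628)"
```

```text
t 39.92 tool [0.5524 0.1632 0.0305] [ 3.1416e+00 -2.4000e-03 -3.0203e+00] open 0.0297 F [ 1.7 -1.6  0.9]
shift [-0.0007 -0.0005  0.    ] turn [ 0.     -0.0024  0.0001]
```

Call:
jog_arm --series '[[-1,[-0.0007,-0.0004,-0.0008],[0,-0.002,0]],[-1,[-0.0007,-0.0004,-0.0008],[0,-0.002,0]],[-1,[-0.0007,-0.0004,-0.0008],[0,-0.002,0]],[-1,[-0.0007,-0.0004,-0.0008],[0,-0.002,0]]]'

```text
time: 40.25
tool_pos: [0.5526, 0.1629, 0.031]
tool_rot: [3.141, -0.002, -3.02]
contact_force: [-1.1, -0.3, -1.0]
opening: 0.0298
```

```bash
python3 -c "
from h import *
go(.5531,.1628,.0305,3.2628)"
```

```text
t 40.25 tool [0.5526 0.1629 0.031 ] [ 3.1414e+00 -1.6000e-03 -3.0204e+00] open 0.0298 F [-1.1 -0.3 -1. ]
shift [-0.0005 -0.0001  0.0005] turn [ 0.0002 -0.0016  0.    ]
```

Call:
jog_arm --series '[[-1,[-0.0005,0,0],[0,-0.0015,0]],[-1,[-0.0005,0,0],[0,-0.0015,0]],[-1,[-0.0005,0,0.0006],[0,-0.0015,0]],[-1,[-0.0005,0,0.0006],[0,-0.0015,0]],[-1,[-0.0005,0,0.0006],[0,-0.0015,0]]]'

```text
time: 40.67
tool_pos: [0.5533, 0.1629, 0.0306]
tool_rot: [3.141, 0.0, -3.02]
contact_force: [0.3, 0.8, 0.3]
opening: 0.0298
```

```bash
python3 -c "
from h import *
go(.5531,.1628,.0305,3.2628)"
```

```text
t 40.67 tool [0.5533 0.1629 0.0306] [ 3.1415e+00  5.0000e-04 -3.0204e+00] open 0.0298 F [0.3 0.8 0.3]
shift [ 0.0002 -0.0001  0.0001] turn [0.0001 0.0005 0.    ]
```

Release and rise.

Call:
jog_arm --series '[[-1,[0,0,0.0003],[0,0,0]],[-1,[0,0,0.0003],[0,0,0]],[0.1,[0,0,0.0003],[0,0,0]],[0.1,[0,0,0.0003],[0,0,0]],[0.1,[0,0,0.0003],[0,0,0]],[0.1,[0,0,0.0003],[0,0,0]],[0.1,[0,0,-0.03],[0,0,0]],[0.1,[0,0,-0.06],[0,0,0]],[0.1,[0,0,-0.08],[0,0,0]],[0.1,[0,0,-0.08],[0,0,0]],[0.1,[0,0,-0.08],[0,0,0]],[0.1,[0,0,-0.08],[0,0,0]]]'

```text
time: 41.67
tool_pos: [0.5527, 0.1628, 0.1098]
tool_rot: [3.142, -0.001, -3.02]
contact_force: [0.1, 1.1, 0.1]
opening: 0.0505
```

```bash
python3 -c "
from h import *
go(.4258,-.2083,.11,3.2250)
d=cam('wrist','w23');crop(d,195,140,160,125,'w23c',5)"
```

```text
t 41.67 tool [0.5527 0.1628 0.1098] [ 3.1415e+00 -8.0000e-04 -3.0204e+00] open 0.0505 F [0.1 1.1 0.1]
shift [ 1.708e-01 -3.530e-01 -1.000e-04] turn [ 0.     -0.0008  0.0378]
```

View pics/w23c.png

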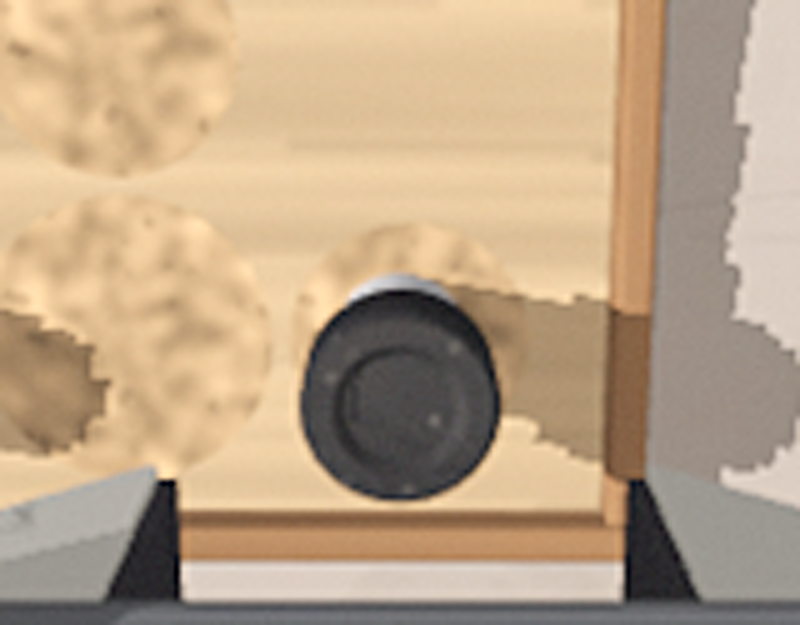

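Eyepiece upright back in place. Now the anvil.

Call:
jog_arm --series '[[0.2,[0.171,-0.353,0],[0,0,0.038]],[0.2,[0.171,-0.353,0],[0,0,0.038]],[0.2,[0.171,-0.353,0],[0,0,0.038]],[0.2,[0.171,-0.353,0],[0,0,0.038]],[0.2,[0.171,-0.353,0],[0,0,0.038]],[0.2,[0.171,-0.353,0],[0,0,0.038]],[0.2,[0.171,-0.353,0],[0,0,0.038]],[0.2,[0.171,-0.353,0],[0,0,0.038]],[0.2,[0.171,-0.353,0],[0,0,0.038]],[0.2,[0.171,-0.353,0],[0,0,0.038]],[0.2,[0.171,-0.353,0],[0,0,0.038]],[0.2,[0.171,-0.353,0],[0,0,0.038]]]'

```text
time: 42.72
tool_pos: [0.4254, -0.2084, 0.1094]
tool_rot: [3.14, -0.001, -3.061]
contact_force: [-1.0, 0.3, -0.5]
opening: 0.0554
```

Call:
jog_arm --series '[[0.2,[0,0,0],[0,0,0]],[0.2,[0,0,0],[0,0,0]],[0.2,[0,0,0],[0,0,0]]]'

```text
time: 42.97
tool_pos: [0.4265, -0.2069, 0.1102]
tool_rot: [3.141, 0.0, -3.056]
contact_force: [0.3, 0.3, -0.3]
opening: 0.0552
```

```bash
python3 -c "
from h import *
go(.4258,-.2083,.016,3.2248)"
```

```text
t 42.97 tool [ 0.4265 -0.2069  0.1102] [ 3.1409e+00  1.0000e-04 -3.0563e+00] open 0.0552 F [ 0.3  0.3 -0.3]
shift [ 0.0009 -0.0014  0.0942] turn [0.0007 0.0001 0.002 ]
```

Call:
jog_arm --series '[[0.2,[0.0005,-0.0006,0.03],[0,0,0.001]],[0.2,[0.0005,-0.0006,0.06],[0,0,0.001]],[0.2,[0.0005,-0.0006,0.085],[0,0,0.001]],[0.2,[0.0005,-0.0006,0.093],[0,0,0.001]],[0.2,[0.0005,-0.0006,0.093],[0,0,0.001]],[0.2,[0.0005,-0.0006,0.093],[0,0,0.001]],[0.2,[0.0005,-0.0006,0.093],[0,0,0.001]],[0.2,[0.0005,-0.0006,0.093],[0,0,0.001]],[0.2,[0.0005,-0.0006,0.093],[0,0,0.001]]]'

```text
time: 43.72
tool_pos: [0.4266, -0.2093, 0.0187]
tool_rot: [-3.14, 0.002, -3.059]
contact_force: [-0.5, -0.5, -0.9]
opening: 0.0552
```

```bash
python3 -c "
from h import *
go(.4258,-.2083,.016,3.2248)"
```

```text
t 43.72 tool [ 0.4266 -0.2093  0.0187] [-3.1401e+00  2.5000e-03 -3.0593e+00] open 0.0552 F [-0.5 -0.5 -0.9]
shift [0.0007 0.001  0.0027] turn [-0.0015  0.0025 -0.0009]
```

Call:
jog_arm --series '[[0.2,[0.0004,0.0008,0.002],[-0.001,0.002,-0.001]],[0.2,[0.0004,0.0008,0.002],[-0.001,0.002,-0.001]],[0.2,[0.0004,0.0008,0.002],[-0.001,0.002,-0.001]],[0.2,[0.0004,0.0008,0.002],[-0.001,0.002,-0.001]],[0.2,[0.0004,0.0008,0.002],[-0.001,0.002,-0.001]],[0.2,[0.0004,0.0008,0.002],[-0.001,0.002,-0.001]]]'

```text
time: 44.22
tool_pos: [0.4254, -0.2081, 0.0155]
tool_rot: [3.14, -0.002, -3.058]
contact_force: [0.4, -0.4, 0.1]
opening: 0.0554
```

```bash
python3 -c "
from h import *
go(.4258,-.2083,.016,3.2248)"
```

```text
t 44.22 tool [ 0.4254 -0.2081  0.0155] [ 3.1404e+00 -1.5000e-03 -3.0584e+00] open 0.0554 F [ 0.4 -0.4  0.1]
shift [-0.0004 -0.0003 -0.0005] turn [ 0.0012 -0.0015 -0.    ]
```

Call:
jog_arm --series '[[0.2,[-0.0004,-0.0002,-0.0005],[0.001,-0.0015,0]],[0.2,[-0.0004,-0.0002,-0.0005],[0.001,-0.0015,0]],[-1,[-0.0004,-0.0002,-0.0005],[0.001,-0.0015,0]],[-1,[-0.0004,-0.0002,-0.0005],[0.001,-0.0015,0]],[-1,[-0.0004,-0.0002,-0.0005],[0.001,-0.0015,0]],[-1,[-0.0004,-0.0002,-0.0005],[0.001,-0.0015,0]],[-1,[-0.0004,-0.0002,-0.0005],[0.001,-0.0015,0]],[-1,[-0.0004,-0.0002,-0.0005],[0.001,-0.0015,0]]]' --squeeze 30

```text
time: 44.88
tool_pos: [0.4258, -0.2082, 0.016]
tool_rot: [3.141, 0.0, -3.058]
contact_force: [-0.1, -0.6, 1.1]
opening: 0.0379
```

```bash
python3 -c "
from h import *
go(.4258,-.2083,.016,3.2248)"
```

```text
t 44.88 tool [ 0.4258 -0.2082  0.016 ] [ 3.1415e+00  1.0000e-04 -3.0584e+00] open 0.0379 F [-0.1 -0.6  1.1]
shift [ 0.     -0.0001 -0.    ] turn [ 0.0001  0.0001 -0.    ]
```

Call:
jog_arm --series '[[-1,[0,0,-0.03],[0,0,0]],[-1,[0,0,-0.06],[0,0,0]],[-1,[0,0,-0.09],[0,0,0]],[-1,[0,0,-0.1],[0,0,0]],[-1,[0,0,-0.1],[0,0,0]],[-1,[0,0,-0.1],[0,0,0]],[-1,[0,0,-0.1],[0,0,0]]]'

```text
time: 45.47
tool_pos: [0.4249, -0.2076, 0.1146]
tool_rot: [3.14, -0.002, -3.058]
contact_force: [0.9, -0.4, -2.3]
opening: 0.0381
```

```bash
python3 -c "
from h import *
go(.5090,.1069,.115,3.2248)"
```

```text
t 45.47 tool [ 0.4249 -0.2076  0.1146] [ 3.1397e+00 -2.0000e-03 -3.0584e+00] open 0.0381 F [ 0.9 -0.4 -2.3]
shift [-0.1099  0.3064  0.    ] turn [ 0.0019 -0.002  -0.0001]
```

Call:
jog_arm --series '[[-1,[-0.11,0.3065,0],[0.001,-0.001,0]],[-1,[-0.11,0.3065,0],[0.001,-0.001,0]],[-1,[-0.11,0.3065,0],[0.001,-0.001,0]],[-1,[-0.11,0.3065,0],[0.001,-0.001,0]],[-1,[-0.11,0.3065,0],[0.001,-0.001,0]],[-1,[-0.11,0.3065,0],[0.001,-0.001,0]],[-1,[-0.11,0.3065,0],[0.001,-0.001,0]],[-1,[-0.11,0.3065,0],[0.001,-0.001,0]],[-1,[-0.11,0.3065,0],[0.001,-0.001,0]],[-1,[-0.11,0.3065,0],[0.001,-0.001,0]],[-1,[-0.11,0.3065,0],[0.001,-0.001,0]],[-1,[-0.11,0.3065,0],[0.001,-0.001,0]]]'

```text
time: 46.47
tool_pos: [0.5092, 0.1053, 0.115]
tool_rot: [-3.141, -0.001, -3.06]
contact_force: [0.4, -0.2, -2.0]
opening: 0.0376
```

Call:
jog_arm --series '[[-1,[0,0,0.03],[0,0,0]],[-1,[0,0,0.06],[0,0,0]],[-1,[0,0,0.085],[0,0,0]],[-1,[0,0,0.088],[0,0,0]],[-1,[0,0,0.088],[0,0,0]],[-1,[0,0,0.088],[0,0,0]],[-1,[0,0,0.088],[0,0,0]],[-1,[0,0,0.088],[0,0,0]],[-1,[0,0,0.088],[0,0,0]]]'

```text
time: 47.22
tool_pos: [0.5108, 0.1063, 0.0293]
tool_rot: [-3.141, 0.003, -3.058]
contact_force: [1.1, -0.3, -2.9]
opening: 0.0381
```

```bash
python3 -c "
from h import *
go(.5089,.1069,.018,3.2248)"
```

```text
t 47.22 tool [0.5108 0.1063 0.0293] [-3.1407  0.0035 -3.0584] open 0.0381 F [ 1.1 -0.3 -2.9]
shift [0.0019 0.0008 0.0113] turn [-0.0009  0.0035 -0.0001]
```

Call:
jog_arm --series '[[-1,[0.0014,0.0006,0.005],[-0.001,0.003,0]],[-1,[0.0014,0.0006,0.0095],[-0.001,0.003,0]],[-1,[0.0014,0.0006,0.0095],[-0.001,0.003,0]],[-1,[0.0014,0.0006,0.0095],[-0.001,0.003,0]],[-1,[0.0014,0.0006,0.0095],[-0.001,0.003,0]],[-1,[0.0014,0.0006,0.0095],[-0.001,0.003,0]]]'

```text
time: 47.72
tool_pos: [0.5085, 0.1068, 0.0184]
tool_rot: [3.141, -0.002, -3.058]
contact_force: [0.1, 0.4, -2.4]
opening: 0.0382
```

```bash
python3 -c "
from h import *
go(.5089,.1069,.018,3.2248)"
```

```text
t 47.72 tool [0.5085 0.1068 0.0184] [ 3.1415e+00 -2.4000e-03 -3.0583e+00] open 0.0382 F [ 0.1  0.4 -2.4]
shift [-0.0004  0.0001  0.0004] turn [ 0.0001 -0.0024  0.0001]
```

Call:
jog_arm --series '[[-1,[-0.0004,0,0],[0,-0.002,0]],[-1,[-0.0004,0,0],[0,-0.002,0]],[-1,[-0.0004,0,0.0005],[0,-0.002,0]],[-1,[-0.0004,0,0.0005],[0,-0.002,0]],[-1,[-0.0004,0,0.0005],[0,-0.002,0]]]'

```text
time: 48.13
tool_pos: [0.509, 0.1068, 0.018]
tool_rot: [3.141, 0.0, -3.058]
contact_force: [-0.3, -0.2, -2.2]
opening: 0.0376
```

```bash
python3 -c "
from h import *
go(.5089,.1069,.018,3.2248)"
```

```text
t 48.13 tool [0.509  0.1068 0.018 ] [ 3.1415  0.     -3.0584] open 0.0376 F [-0.3 -0.2 -2.2]
shift [0.0001 0.0001 0.    ] turn [ 0.0001  0.     -0.    ]
```

Call:
jog_arm --series '[[-1,[0,0,0.0005],[0,0,0]],[-1,[0,0,0.0005],[0,0,0]],[0.2,[0,0,0.0005],[0,0,0]],[0.2,[0,0,0.0005],[0,0,0]],[0.2,[0,0,0.0005],[0,0,0]],[0.2,[0,0,0.0005],[0,0,0]],[0.2,[0,0,-0.03],[0,0,0]],[0.2,[0,0,-0.06],[0,0,0]],[0.2,[0,0,-0.08],[0,0,0]],[0.2,[0,0,-0.08],[0,0,0]],[0.2,[0,0,-0.08],[0,0,0]]]'

```text
time: 49.05
tool_pos: [0.5096, 0.1068, 0.0989]
tool_rot: [3.142, 0.003, -3.058]
contact_force: [-0.4, 0.1, 0.1]
opening: 0.0555
```

```bash
python3 -c "
from h import *
go(.5977,.1231,.2009,3.2608)"
```

```text
t 49.05 tool [0.5096 0.1068 0.0989] [ 3.1415e+00  2.6000e-03 -3.0583e+00] open 0.0555 F [-0.4  0.1  0.1]
shift [-0.0894  0.0089 -0.1018] turn [ 0.      0.0026 -0.0359]
```

Return to the first viewing pose for a before/after comparison.

Call:
jog_arm --series '[[1,[0,0,-0.04],[0,0,0]],[1,[-0.03,0.003,-0.08],[0,0,-0.02]],[1,[-0.0894,0.009,-0.102],[0,0.002,-0.036]],[1,[-0.0894,0.009,-0.102],[0,0.002,-0.036]],[1,[-0.0894,0.009,-0.102],[0,0.002,-0.036]],[1,[-0.0894,0.009,-0.102],[0,0.002,-0.036]],[1,[-0.0894,0.009,-0.102],[0,0.002,-0.036]],[1,[-0.0894,0.009,-0.102],[0,0.002,-0.036]],[1,[-0.0894,0.009,-0.102],[0,0.002,-0.036]],[1,[-0.0894,0.009,-0.102],[0,0.002,-0.036]]]'

```text
time: 49.88
tool_pos: [0.5965, 0.1231, 0.1995]
tool_rot: [3.141, -0.003, -3.022]
contact_force: [0.3, 1.1, -1.0]
opening: 0.0917
```

```bash
python3 -c "
from h import *
go(.5977,.1231,.2009,3.2608)
d=cam('wrist','w24');crop(d,180,60,180,135,'w24c',4.4)"
```

```text
t 49.88 tool [0.5965 0.1231 0.1995] [ 3.1414 -0.0033 -3.0224] open 0.0917 F [ 0.3  1.1 -1. ]
shift [-0.0012 -0.0001 -0.0014] turn [ 0.0002 -0.0033 -0.0001]
```

View pics/w24c.png

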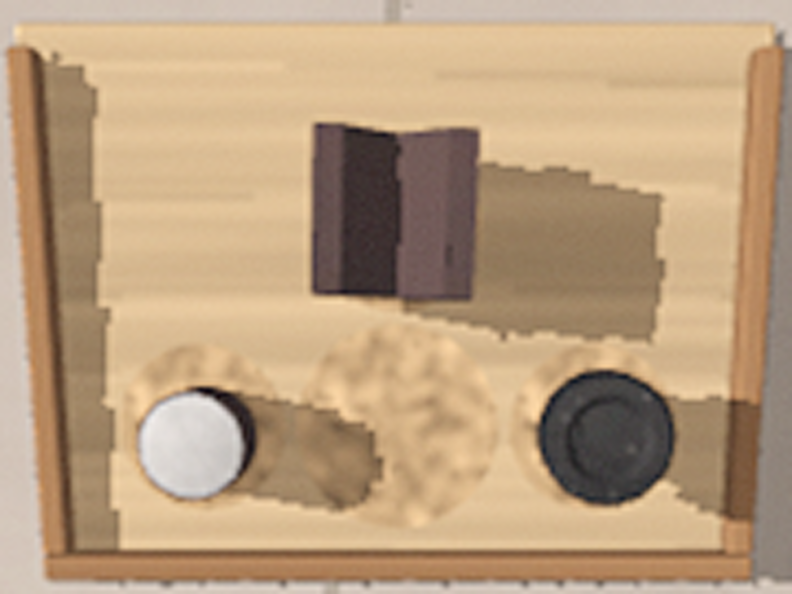

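View pics/w24.png

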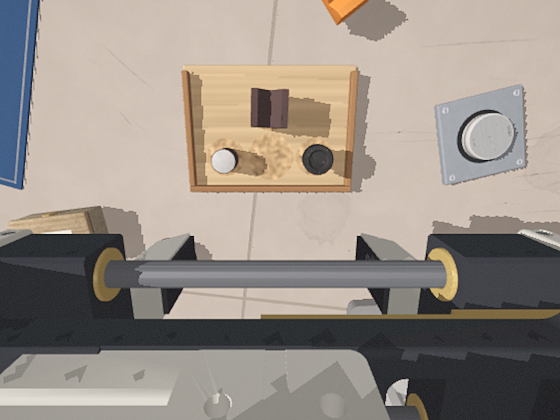

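Run:
```python
from h import *
a=np.load('pics/w1.npz')['img'];b=np.load('pics/w24.npz')['img']
g=lambda i:cv2.cvtColor(i,cv2.COLOR_RGB2GRAY).astype(np.float32)
s=8
A=cv2.resize(g(a)[40:220],None,fx=s,fy=s,interpolation=cv2.INTER_CUBIC);B=cv2.resize(g(b)[40:220],None,fx=s,fy=s,interpolation=cv2.INTER_CUBIC)
def m(n,x0,y0,x1,y1,P=4):
    y0-=40;y1-=40
    t=A[y0*s:y1*s,x0*s:x1*s];w=B[(y0-P)*s:(y1+P)*s,(x0-P)*s:(x1+P)*s]
    r=cv2.matchTemplate(w,t,cv2.TM_CCOEFF_NORMED);_,v,_,l=cv2.minMaxLoc(r);print(n,(l[0]/s-P,l[1]/s-P),round(v,3))
m('anvil',249,84,291,128);m('slug',208,142,233,174);m('slug top',209,145,237,173);m('eye',299,138,336,175)
m('corner BL',184,178,204,194);m('corner BR',340,178,358,194);m('front L',178,62,198,90);m('front R',344,60,362,90);m('grain',295,66,340,84)
m('plate',432,80,528,186)
```

```text
anvil (0.0, 1.75) 0.994
slug (0.25, 2.0) 0.983
slug top (0.25, 2.0) 0.983
eye (0.375, 2.0) 0.979
corner BL (-0.125, 1.75) 0.992
corner BR (0.125, 1.625) 0.961
front L (-0.25, 1.625) 0.989
front R (0.0, 1.75) 0.987
grain (0.0, 1.5) 0.979
plate (0.125, 1.5) 0.308
```

Call:
jog_arm --series '[[1,[0.1,-0.32,-0.05],[0,0,0]],[1,[0.1,-0.32,-0.05],[0,0,0]],[1,[0.1,-0.32,-0.05],[0,0,0]],[1,[0.1,-0.32,-0.05],[0,0,0]],[1,[0.1,-0.32,-0.05],[0,0,0]],[1,[0.1,-0.32,-0.05],[0,0,0]],[1,[0.1,-0.32,-0.05],[0,0,0]],[1,[0.1,-0.32,-0.05],[0,0,0]],[1,[0.1,-0.32,-0.05],[0,0,0]],[1,[0.1,-0.32,-0.05],[0,0,0]],[1,[0.1,-0.32,-0.05],[0,0,0]],[1,[0.1,-0.32,-0.05],[0,0,0]]]'

```text
time: 50.93
tool_pos: [0.5363, -0.2049, 0.2499]
tool_rot: [3.14, -0.002, -3.021]
contact_force: [0.6, -0.2, 0.4]
opening: 0.0919
```

Run:
```python
from h import *
d=cam('top','t25');e=cam('side','s25');crop(e,170,160,230,170,'s25c',3.4)
A=np.load('pics/top0.npz')['img'];B=d['img']
for n,(x0,y0,x1,y1) in dict(tape=(292,142,328,176),red=(178,160,202,182),orange=(214,290,246,322)).items():
    r=cv2.matchTemplate(cv2.resize(B[y0-4:y1+4,x0-4:x1+4],None,fx=6,fy=6,interpolation=2),cv2.resize(A[y0:y1,x0:x1],None,fx=6,fy=6,interpolation=2),cv2.TM_CCOEFF_NORMED);_,v,_,l=cv2.minMaxLoc(r);print(n,l[0]/6-4,l[1]/6-4,round(v,3))
```

```text
tape 0.0 0.0 1.0
red 0.0 0.0 1.0
orange 0.0 0.0 1.0
```

View pics/t25.png

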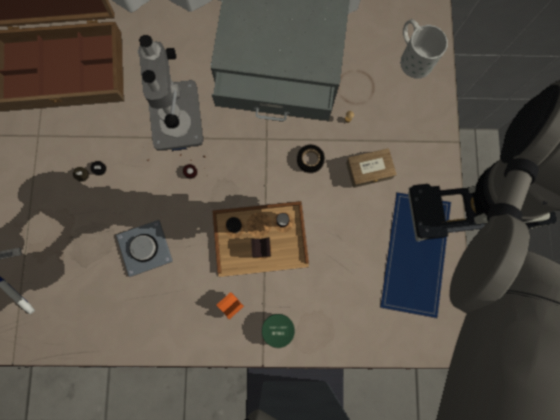

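View pics/s25c.png

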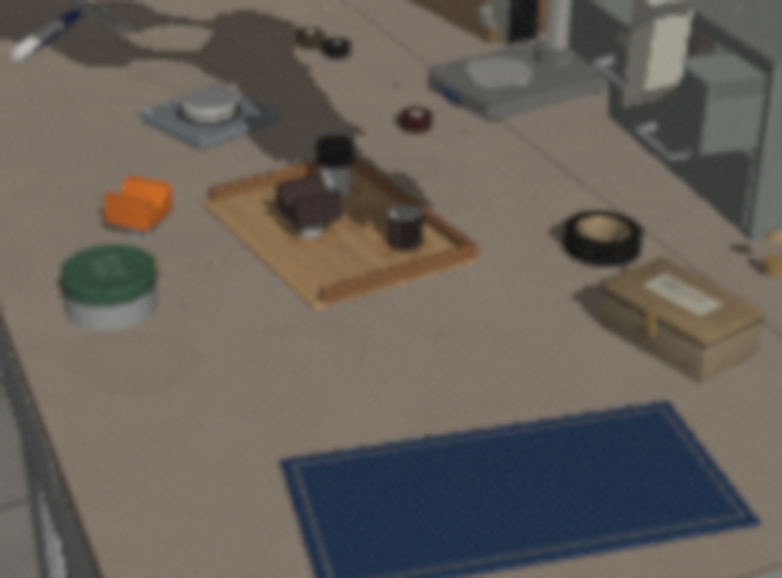

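All three stand upright in the tray, the block lies flat on the plate at (143,248), and the bystanders are unmoved. Handing in.

```bash
python3 -c "
from cell import job
print(job.hand_in())"
```

```text
the job is handed in; nothing more can be done
None
```

I carried out the job in the order asked and handed it in at about 51 s, well inside the 147 s limit. The anvil, eyepiece and slug went upright onto the mat, the block went onto the plate's black disc, and then the three went back into the tray.

- **Block:** it lies flat, and the wrist camera puts its centre within about 0.3 mm of the disc's centre.
- **The three in the tray:** a before/after picture match, relative to the tray, shows each within about 0.4 px (roughly 0.5 mm) of where it stood. The anvil was put back at the same gripper angle it was picked up at. The last top and side views show all three upright.
- **Tape roll, red specimen and orange decoy:** their patches in the top view match the start exactly, with zero shift.
- **Checks that disagreed:**
  - The opening on the eyepiece cap read 29.8 mm against the stated 32 mm, but it held firmly.
  - In the before/after match, the plate patch correlated poorly (0.31) because the block now covers its disc, so I discarded it.
- **Forces:** contact forces reported at the end of each move stayed under about 7 N.

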